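Clamp the freshly papered sanding sticks in the bench press

ROBOT

A 6-joint arm with a two-finger parallel gripper is mounted at the origin on a cart in front of the work surface, level with it; the furniture and walls round the work are solid. World frame = base frame: x ahead of the robot, y to its left, z up, the work surface at z = 0. Lengths are in m, angles in rad, forces in N, time in s.
With the tool pointing down it reaches from about 0.25 to 0.725 m from the base axis. Payload 4 kg.
Tool frame: the origin (TCP) lies on the centre line of the jaws, within the pads' length; the fingertips stand tip_reach ahead of it and the grasp point (between the pads) lies 5 mm behind it (tip_reach is the distance from the TCP to the fingertips, in m); z points along the fingers, y is the direction in which the jaws open and shut (so a half turn about z gives the same grasp; the last joint's range is limited). The gripper opens to 85 mm and grips with 20 to 120 N. Pads are 22 mm wide; open, the fingers measure 114 mm over their backs; the gripper's body (76 mm by 85 mm) begins 54 mm behind the grasp point. The pads swing forward as they close: fully open they stand 13 mm farther back than shut.
Start: joints at [-1.272, 0.241, 0.005, 1.335, 0, 1.571], TCP at [0.147, -0.478, 0.245] pointing down, gripper open.
Joint ranges: [-2.72, 2.72], [-1.05, 1.87], [-1.09, 1.28], [-1.99, 2.15], [-1.42, 1.44], [-3.14, 3.14]. Speed limits (rad/s): [2.79, 2.79, 3.14, 3.14, 3.14, 3.14].

INTERFACE

Orientations are given as a unit quaternion [x, y, z, w].
In Python, from workcell import * gives the robot as it stands.
- The arm moves only by the tool arm_command, never from a script. Its arguments are lists of equal length, an entry for each row: "translation": the shift along the tool's x, y, z in cm, a list of three; "turn": the turn about the tool's z in rad; "hand": the closure, from 0 (fully open) to 1 (shut). In form: {"translation": [[x, y, z], ...], "turn": [turn, ...], "hand": [hand, ...]}. A call has 1 to 5 rows; each row is the pose to reach, as a shift and turn from the pose commanded when the call began, along the tool's axes at that moment; what a row does not reach only later rows make up. A row lasts 1/12 s, in which the tool goes at most 41.7 mm and 7.16 degrees, less where a joint would pass 70% of its speed; a pose out of reach is approached as far as the arm can. A call with a gripper value outside its range is refused whole. The fingers move at their own pace and stop on an object; the grip force is fixed at half the most. Time passes only in rows, so rows that repeat a pose let the fingers close. It gives the time, the measured TCP pose, the force and the opening at its end, in the units of the state.
- get_obs(): the state, without advancing time (a new reading comes with each control period).
- camera(name): name is "side" or "top" or "wrist"; returns (picture, depth): 480x640x3 uint8, red, green, blue; 480x640 float32, m along the optical axis (not along the pixel's ray), 0 where there is no reading.
- camera_info(name): a dict with "mtx" (3x3 intrinsics, pixels), "world_to_cam" (4x4, takes a point from world to camera coordinates). Camera axes: x right, y down, z forward; pixel columns grow to the right and rows downward; lengths in m; the calibration is good to about 2 mm. A picture is of the moment at which its call begins: read the wrist's pose just before it. camera_info takes no time and is no camera call; for the wrist camera it gives the pose at the moment of the call.
- job_done(): hands the job in, once; it reports no verdict.
Trained networks look in the newest picture that a camera, given by its name, has taken for a name from the list of things; names that differ only in an ending like _2 or _b are one class to them, and where a whole thing is asked for, a point or a joint stands for the part that bears it (a point fixed in the world has none). Each returns a list of dicts, best first, with "conf" (0 to 1); they miss things now and then, are a little off and sometimes report something else, mostly with a low value. They report only what shows in the picture. A call takes as long as a camera call.
- search_frame(camera, name): "location" ([row, column] in pixels, amid what is visible of it).
- spot_point(camera, name): "location" ([row, column] in pixels: a listed point, or the origin of a listed thing).
The state is a dict: "clock": time; "joint_pos": joint angles; "joint_vel": joint speeds; "tau": joint torques, N m; "eef_pos": TCP position; "tool_rot": TCP orientation; "ft_force": force on the tool from outside, world axes, zero at the start; "ft_torque": the same for the moment, N m; "grip_width": finger opening in m.
Only numpy, scipy, OpenCV 4.12 (cv2) and the standard library are available. Lean on these libraries where they do the work, as an engineer would, in place of code of your own. Each camera call takes 0.05 s, during which the arm holds its last target. There are 200 camera calls.

TASK

The sanding sticks have just been given new paper and must be pressed while the glue takes. Draw the press's tray out, lay every stick flat in it, one to a slot, papered end up to the tray's back wall and bare handle sticking out at the front, and push the tray fully home under the platen. Then turn the flywheel clockwise through the hard point where the resistance peaks, and let go just past dead centre, where the press stays shut by itself with all the sticks gripped; do not let the wheel swing on so that it opens again, and leave the other things on the bench where they are.

Things in the scene. Friction and masses are not known exactly. Their poses are not given: they have to be found in the camera images.
- press: dark grey-green cast C-frame bench press, fixed, at the left: bed 235 x 212 mm with a 90 mm nose in front, column at the back, head 82 to 118 mm above the bench over the tray. Origin: on the bench under the wheel's axis; -x is its front, to which the tray draws out; z up. The head's front edge lies at x = -45 mm, the platen's at x = -62 mm; the wheel reaches 80 mm from its axis.
- tray (a joint): the press's tray, a slide: 0 = fully home under the platen, 0.145 m = fully drawn out, at its stop, towards the press's front. It stays where it is left; moving it takes 2 N or a little more. It starts 0 to 45 mm out.
- tray_bed (a point): point on the tray's aluminium floor (28 mm above the bench), middle of the inner face of its 14 mm back wall; moves with the tray; axes as the press. Floor 208 mm wide, from here to x = -162 mm. Four slots along x at y = +80, +30, -30, -80 mm, 30 mm wide, between ribs 6 mm high that stand only at x = -65 to 0. A stick laid right has its middle at x = about -100 mm, its handle out in front.
- tray_pull (a point): the tray's black upright pull knob, 18 mm thick, its top 50 mm above the tray's floor; this point lies in its axis 38 mm above the floor, a good place to grip it from above. It stands at y = 0 between the two middle slots, 195 mm in front of the back wall, on a 32 mm tongue, and moves with the tray.
- wheel (a joint): the flywheel, grows clockwise seen from above. 0 = open stop, platen up, 15 mm clear of the sticks. Platen meets the sticks at about 1.3; resistance peaks near 1.6 (about 12 N at the handle, 6 N when free), falls to dead centre at 1.90 and is almost nothing at 2.1. From 1.75 to 2.1 it stays where left; past 2.15 springs swing it on and the press opens (stop at 3.8). It starts at 0.
- wheel_handle (a point): the flywheel's upright spinning handle of dark wood, 22 mm thick, 43 mm tall; this point lies in its axis, 25 mm above its foot and 178 mm above the bench, a good place to grip from above. It runs on a circle of 70 mm radius and spins freely on its pin, so a hand holding it need not turn. At dead centre it points to the press's front (-x).
- wheel_hub (a point): centre of the flywheel (black, four spokes, round rim of 159 mm over all, 19 mm thick), on its upright axis, 140 mm above the bench; turns with the wheel
- platen: the steel platen, 124 mm along the press's x, 200 mm wide, under the press's head; sprung; driven down 20 mm by the wheel
- stick_1: sanding stick, flat, 200 x 23 mm, 9.5 mm thick, about 60 g. Origin: middle of its underside; y along it, z up. From y = -100 to +33 mm it is covered in dark brown abrasive paper, the rest (+33 to +100 mm) is the bare light-wood handle. Grip it across its width. 3 or 4 of the four sticks are there.
- stick_1_handle (a point): point in the bare handle of that stick, 85 mm from the stick's middle along +y, 15 mm from the handle's end; axes as the stick
- stick_2: sanding stick, flat, 200 x 23 mm, 9.5 mm thick, about 60 g. Origin: middle of its underside; y along it, z up. From y = -100 to +33 mm it is covered in dark brown abrasive paper, the rest (+33 to +100 mm) is the bare light-wood handle. Grip it across its width. 3 or 4 of the four sticks are there.
- stick_2_handle (a point): point in the bare handle of that stick, 85 mm from the stick's middle along +y, 15 mm from the handle's end; axes as the stick
- stick_3: sanding stick, flat, 200 x 23 mm, 9.5 mm thick, about 60 g. Origin: middle of its underside; y along it, z up. From y = -100 to +33 mm it is covered in dark brown abrasive paper, the rest (+33 to +100 mm) is the bare light-wood handle. Grip it across its width. 3 or 4 of the four sticks are there.
- stick_3_handle (a point): point in the bare handle of that stick, 85 mm from the stick's middle along +y, 15 mm from the handle's end; axes as the stick
- stick_4: sanding stick, flat, 200 x 23 mm, 9.5 mm thick, about 60 g. Origin: middle of its underside; y along it, z up. From y = -100 to +33 mm it is covered in dark brown abrasive paper, the rest (+33 to +100 mm) is the bare light-wood handle. Grip it across its width. 3 or 4 of the four sticks are there.
- stick_4_handle (a point): point in the bare handle of that stick, 85 mm from the stick's middle along +y, 15 mm from the handle's end; axes as the stick
- glue_jar: white jar with a dark lid, 99 mm across and 78 mm tall, to be left alone; origin under its middle
- masking_tape: roll of tan masking tape lying flat, 96 mm across, 25 mm high, to be left alone; origin under its middle
- bur_block: yellow block full of burs, 79 x 108 mm and 70 mm tall, to be left alone; origin under its middle
- ring_clamp: wooden ring clamp lying flat, 120 x 22 mm, 22 mm high, to be left alone; origin under its middle
- magnifier_lamp: bench magnifier lamp, fixed; origin under the middle of its foot. Its big oval head hangs in the middle of the bench, over x = 0.49 to 0.75 m and y = -0.11 to 0.06 m of the robot's frame, 80 to 200 mm above the bench: keep the gripper clear of it
- beaker_a: clear glass beaker, fixed, 95 mm across and 90 mm tall, behind the sticks; origin under its middle
- beaker_b: clear glass beaker, fixed, 60 mm across and 60 mm tall, behind the sticks; origin under its middle

How it is judged:
By the outcome, as a careful person would: the job done as asked, in the order asked, and still so for the second after the job is handed in, with the robot touching nothing.
Of stick_1, stick_2, stick_3, stick_4 only 3 to 4 are there at a start; the rules pass over those that are not, and their reading is None.
At some moment in a run one of stick_1, stick_2, stick_3, stick_4 may be knocked a few centimetres aside while the robot is not near it.
Once in a run the grip may slacken for a moment while it holds something.
It also fails if it takes over 210 s, if anything falls off the work surface, if the arm or the gripper's body presses on something with over 40 N, if the wrist force passes 120 N, or if a joint passes its speed limit or range.

## Working session

There is one attempt and no reset: what is moved stays moved. The work goes in short steps, Python scripts to look and compute and a tool call to move; the robot and the scene stay as the last step left them, time stands still between calls to the robot, and variables do not carry over. Pictures are saved under pics/ and viewed, about 12 in all and at most 16, crops included, and the job is handed in when it is done.

Besides the shell and the picture viewer there is one more tool, called after "Call:" as name(argument=value, ...) on one line, values as JSON. arm_command: Moves the arm, as the interface text tells. Its arguments: {"type":"object","properties":{"translation":{"type":"array","items":{"type":"array","items":{"type":"number"}}},"turn":{"type":"array","items":{"type":"number"}},"hand":{"type":"array","items":{"type":"number"}}},"required":["translation","turn","hand"]}

```bash
mkdir -p pics; ls; cat > h.py <<'E'
from workcell import *
import numpy as np, cv2
from scipy.spatial.transform import Rotation as R
def w(cam,rc,depth=None,z=None):
    ci=camera_info(cam);K=np.array(ci["mtx"]);T=np.linalg.inv(np.array(ci["world_to_cam"]))
    r,c=rc;ray=np.linalg.inv(K)@[c,r,1.]
    if z is not None:
        d=T[:3,:3]@ray;o=T[:3,3];return o+d*(z-o[2])/d[2]
    d=depth[int(round(r)),int(round(c))]
    return (T@np.r_[ray*d,1])[:3]
def save(cam,fn):
    im,d=camera(cam);cv2.imwrite("pics/"+fn,im[:,:,::-1]);np.save("pics/"+cam+"_d.npy",d);np.save("pics/"+cam+".npy",im);return im,d
E
python3 - <<'E'
from h import *
np.set_printoptions(precision=3,suppress=True)
o=get_obs();print(o["eef_pos"],o["tool_rot"],o["grip_width"],o["clock"])
print(R.from_quat(o["tool_rot"]).as_matrix())
a,da=save("top","top1.png");b,db=save("side","side1.png")
cv2.imwrite("pics/both.png",cv2.resize(np.vstack([a,b])[:,:,::-1],None,fx=.62,fy=.62))
for cam,d in(("top",da),("side",db)):
    print(cam,np.linalg.inv(np.array(camera_info(cam)["world_to_cam"])))
    for n in["press","tray_pull","tray_bed","wheel_handle","wheel_hub","stick_1","stick_1_handle"]:
        for x in spot_point(cam,n)[:6]:
            print(cam,n,round(x["conf"],2),np.round(x["location"]),w(cam,x["location"],d))
E
```

```text
pics
[ 0.147 -0.477  0.244] [ 0.989  0.149 -0.    -0.001] 0.08569807390195455 0.0
[[ 0.956  0.294 -0.001]
 [ 0.294 -0.956  0.002]
 [-0.    -0.002 -1.   ]]
top [[ 0.029 -0.99   0.137  0.374]
 [-0.999 -0.031 -0.01   0.096]
 [ 0.015 -0.137 -0.99   1.709]
 [ 0.     0.     0.     1.   ]]
top press 0.68 [294. 190.] [0.427 0.439 0.122]
top tray_pull 0.8 [300. 233.] [0.416 0.326 0.077]
top tray_bed 0.55 [279. 443.] [ 0.497 -0.282  0.018]
top wheel_handle 0.57 [265. 175.] [0.499 0.468 0.194]
top wheel_hub 0.62 [291. 182.] [0.433 0.453 0.157]
top stick_1 0.91 [246. 448.] [ 0.599 -0.301 -0.001]
top stick_1 0.81 [260. 424.] [ 0.554 -0.23   0.003]
top stick_1 0.75 [282. 442.] [ 0.488 -0.28   0.01 ]
top stick_1 0.72 [304. 410.] [ 0.419 -0.186  0.009]
top stick_1_handle 0.66 [257. 396.] [ 0.558 -0.143  0.012]
top stick_1_handle 0.31 [261. 426.] [ 0.55  -0.235  0.012]
side [[-0.977 -0.171  0.128  0.421]
 [-0.213  0.819 -0.533  0.866]
 [-0.013 -0.547 -0.837  1.356]
 [ 0.     0.     0.     1.   ]]
side tray_pull 0.9 [343. 374.] [0.405 0.326 0.078]
side tray_pull 0.16 [162. 337.] [ 0.619 -0.302  0.007]
side wheel_handle 0.57 [377. 326.] [0.497 0.478 0.199]
side wheel_hub 0.93 [383. 357.] [0.428 0.463 0.157]
side stick_1 0.87 [200. 392.] [ 0.422 -0.183  0.01 ]
side stick_1 0.68 [178. 357.] [ 0.543 -0.243  0.014]
side stick_1 0.55 [163. 340.] [ 0.608 -0.296  0.014]
side stick_1 0.54 [175. 373.] [ 0.494 -0.262  0.017]
side stick_1 0.4 [147. 344.] [ 0.608 -0.374  0.007]
side stick_1_handle 0.51 [203. 351.] [ 0.532 -0.047  0.141]
```

View pics/top1.png

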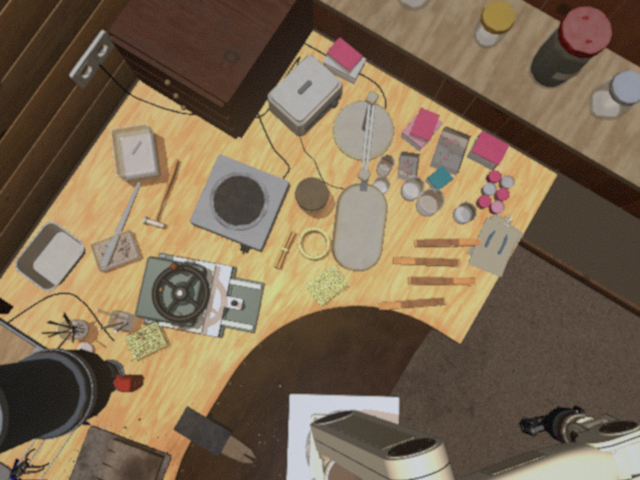

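View pics/side1.png

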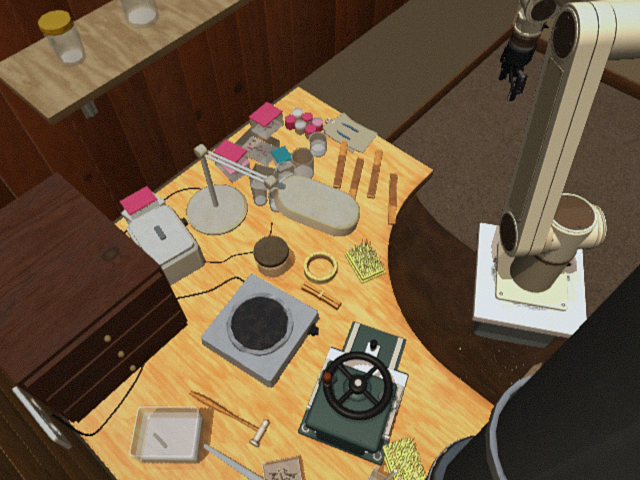

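```bash
python3 - <<'E'
from h import *
np.set_printoptions(precision=3,suppress=True)
o=get_obs();print([k for k in o], o["clock"], [k for k in globals() if 'tip' in k.lower()])
a=np.load("pics/top.npy")
c1=cv2.resize(a[225:315,370:490],None,fx=5,fy=5,interpolation=cv2.INTER_CUBIC)
c2=cv2.resize(a[235:345,130:270],None,fx=4.2857,fy=4.2857,interpolation=cv2.INTER_CUBIC)
H=max(c1.shape[0],c2.shape[0]);c1=cv2.copyMakeBorder(c1,0,H-c1.shape[0],0,0,0);c2=cv2.copyMakeBorder(c2,0,H-c2.shape[0],0,0,0)
im=np.hstack([c1,c2])
cv2.imwrite("pics/crop.png",cv2.resize(im,None,fx=.66,fy=.66)[:,:,::-1]);print(im.shape)
for cam in("top","side"):
    camera(cam)
    for n,z in[("tray_pull",.066),("wheel_handle",.178),("wheel_hub",.14),("press",0),("tray_bed",.028),("stick_1",0),("stick_1_handle",0)]:
        for x in spot_point(cam,n)[:5]:
            print(cam,n,round(x["conf"],2),np.round(x["location"]),w(cam,x["location"],z=z)[:2])
E
```

```text
['clock', 'joint_pos', 'joint_vel', 'tau', 'eef_pos', 'tool_rot', 'ft_force', 'ft_torque', 'grip_width'] 0.8 ['tip_reach']
(471, 1200, 3)
top tray_pull 0.91 [298. 235.] [0.421 0.323]
top wheel_handle 0.81 [264. 175.] [0.503 0.472]
top wheel_hub 0.69 [292. 183.] [0.432 0.455]
top wheel_hub 0.45 [258. 426.] [ 0.545 -0.209]
top press 0.74 [296. 190.] [0.426 0.464]
top stick_1 0.91 [282. 442.] [ 0.489 -0.284]
top stick_1 0.87 [304. 412.] [ 0.422 -0.193]
top stick_1 0.78 [244. 444.] [ 0.605 -0.291]
top stick_1 0.6 [263. 426.] [ 0.545 -0.236]
top stick_1 0.29 [296. 192.] [0.425 0.46 ]
top stick_1_handle 0.98 [260. 396.] [ 0.55  -0.146]
side tray_pull 0.87 [344. 373.] [0.406 0.324]
side wheel_handle 0.57 [377. 326.] [0.497 0.471]
side wheel_handle 0.45 [271. 320.] [0.567 0.206]
side wheel_hub 0.62 [384. 354.] [0.433 0.46 ]
side press 0.56 [400. 354.] [0.428 0.454]
side tray_bed 0.67 [267. 363.] [0.469 0.086]
side tray_bed 0.47 [384. 356.] [0.43  0.423]
side stick_1 0.89 [202. 392.] [ 0.42  -0.179]
side stick_1 0.81 [160. 339.] [ 0.616 -0.317]
side stick_1 0.69 [180. 357.] [ 0.543 -0.247]
side stick_1 0.52 [172. 375.] [ 0.491 -0.29 ]
side stick_1_handle 0.87 [203. 348.] [ 0.554 -0.149]
```

View pics/crop.png

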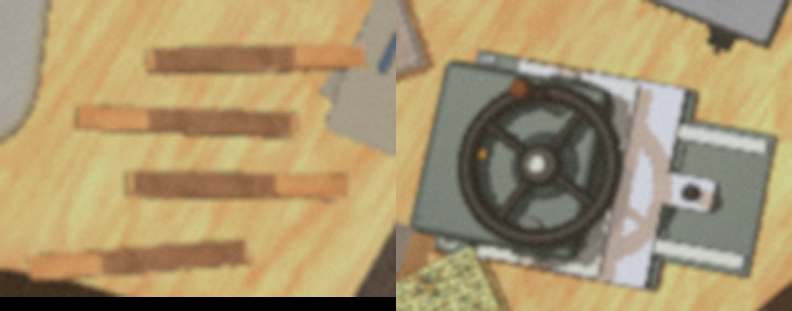

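Call:
arm_command(translation=[[2.33,-3.28,0],[4.66,-6.56,0],[7,-9.84,0],[9.33,-13.1,0],[11.66,-16.4,0]], turn=[0,0,0,0,0], hand=[0,0,0,0,0])

```text
clock: 2.02
eef_pos: [0.2104, -0.2852, 0.2452]
tool_rot: [0.989, 0.148, 0.0, 0.0]
ft_force: [0.8, -0.4, 0.1]
grip_width: 0.0856
```

Call:
arm_command(translation=[[2.33,-3.28,0],[4.66,-6.56,0],[7,-9.84,0],[9.33,-13.1,0],[11.66,-16.4,0]], turn=[0,0,0,0,0], hand=[0,0,0,0,0])

```text
clock: 2.43
eef_pos: [0.2736, -0.0941, 0.2457]
tool_rot: [0.989, 0.148, 0.001, 0.0]
ft_force: [1.2, -0.7, 0.1]
grip_width: 0.0857
```

Call:
arm_command(translation=[[2.33,-3.28,0],[4.66,-6.56,0],[7,-9.84,0],[9.33,-13.1,0],[11.66,-16.4,0]], turn=[0,0,0,0,0], hand=[0,0,0,0,0])

```text
clock: 2.85
eef_pos: [0.3368, 0.0976, 0.2458]
tool_rot: [0.989, 0.149, 0.001, 0.0]
ft_force: [0.4, -1.8, 0.2]
grip_width: 0.0854
```

Call:
arm_command(translation=[[2.33,-3.28,0],[4.66,-6.56,0],[7,-9.84,0],[9.33,-13.1,0],[9.33,-13.1,0]], turn=[-0.11,-0.22,-0.33,-0.44,-0.55], hand=[0,0,0,0,0])

```text
clock: 3.27
eef_pos: [0.3893, 0.2542, 0.2445]
tool_rot: [0.909, 0.417, 0.001, -0.001]
ft_force: [1.1, 0.2, 0.3]
grip_width: 0.0854
```

Call:
arm_command(translation=[[0,0,0],[0,0,0],[0,0,0],[0,0,0],[0,0,0]], turn=[-0.12,-0.24,-0.36,-0.48,-0.59], hand=[0,0,0,0,0])

```text
clock: 3.68
eef_pos: [0.3872, 0.2481, 0.2453]
tool_rot: [0.75, 0.661, -0.0, 0.0]
ft_force: [0.1, -0.1, -0.8]
grip_width: 0.0853
```

```bash
cat >> h.py <<'E'
np.set_printoptions(precision=3,suppress=True)
def st():
    o=get_obs();m=R.from_quat(o["tool_rot"]).as_matrix();yaw=np.degrees(np.arctan2(m[1,0],m[0,0]))
    print("t",round(o["clock"],2),"tcp",o["eef_pos"],"yaw",round(yaw,1),"w",round(o["grip_width"],4),"F",o["ft_force"],"q",o["joint_pos"])
    return np.array(o["eef_pos"]),m,yaw
def to(p,yaw=None):
    "shift in tool cm and turn (rad) to world target"
    e,m,y=st();d=m.T@(np.array(p)-e)*100
    t=0 if yaw is None else -np.radians((yaw-y+180)%360-180)
    print("-> shift",np.round(d,2),"turn",round(t,3),"rows",int(np.ceil(np.linalg.norm(d)/4.1)));return d,t
def spots(cam,items):
    for n,z in items:
        for x in spot_point(cam,n)[:5]:
            print(cam,n,round(x["conf"],2),np.round(x["location"]),w(cam,x["location"],z=z)[:2])
E
python3 - <<'E'
from h import *
print(tip_reach);st()
save("wrist","w1.png")
spots("wrist",[("tray_pull",.066),("wheel_handle",.178),("wheel_hub",.14),("press",0),("tray_bed",.028)])
E
```

```text
0.014
t 3.68 tcp [0.387 0.248 0.245] yaw 82.8 w 0.0853 F [ 0.065 -0.104 -0.793] q [ 0.57   0.161 -0.095  1.315 -0.     2.267]
wrist tray_pull 0.88 [121. 333.] [0.406 0.328]
wrist wheel_handle 0.33 [234. 495.] [0.487 0.255]
```

View pics/w1.png

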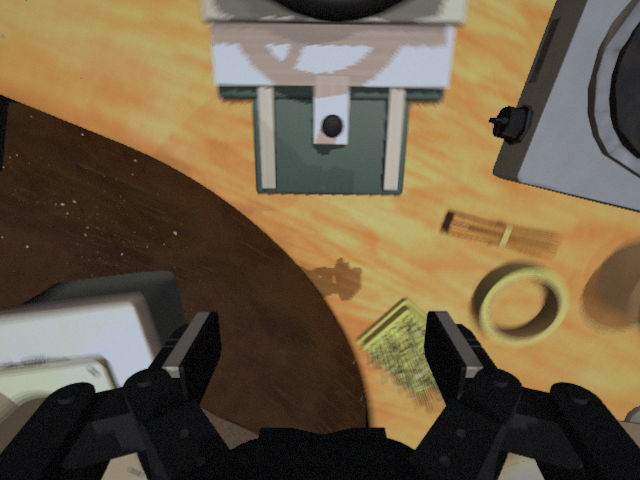

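Call:
arm_command(translation=[[4,0.5,0],[8.1,1,0],[8.1,1,4],[8.1,1,8],[8.1,1,10]], turn=[0,0,0,0,0], hand=[0,0,0,0,0])

```text
clock: 4.4
eef_pos: [0.4063, 0.3265, 0.1412]
tool_rot: [0.752, 0.659, -0.002, -0.0]
ft_force: [-0.9, -0.3, -0.2]
grip_width: 0.0852
```

Call:
arm_command(translation=[[0,0,2],[0,0,4],[0,0,6],[0,0,8],[0,0,8.2]], turn=[0,0,0,0,0], hand=[0,0,0,0,0])

```text
clock: 4.82
eef_pos: [0.4056, 0.3252, 0.0597]
tool_rot: [0.753, 0.658, -0.003, -0.0]
ft_force: [-1.1, -0.4, -1.4]
grip_width: 0.0852
```

Call:
arm_command(translation=[[0,0,0],[0,0,0],[0,0,0],[0,0,0],[0,0,0]], turn=[0,0,0,0,0], hand=[0.5,1,1,1,1])

```text
clock: 5.23
eef_pos: [0.4086, 0.3276, 0.0646]
tool_rot: [0.752, 0.659, 0.001, 0.0]
ft_force: [-0.7, -0.5, -0.0]
grip_width: 0.0257
```

Call:
arm_command(translation=[[0,0,0],[0,0,0],[0,0,0],[0,0,0],[0,0,0]], turn=[0,0,0,0,0], hand=[1,1,1,1,1])

```text
clock: 5.65
eef_pos: [0.4064, 0.3278, 0.0646]
tool_rot: [0.752, 0.659, -0.0, -0.002]
ft_force: [-5.8, 1.2, 7.3]
grip_width: 0.0159
```

Call:
arm_command(translation=[[-1.5,0,0],[-3.5,0,0],[-5.5,0,0],[-7.5,0,0],[-9,0,0]], turn=[0,0,0,0,0], hand=[1,1,1,1,1])

```text
clock: 6.07
eef_pos: [0.3926, 0.2383, 0.0645]
tool_rot: [0.752, 0.66, -0.001, -0.004]
ft_force: [-11.6, 4.9, 12.3]
grip_width: 0.016
```

Call:
arm_command(translation=[[-0.5,0,0],[-1,0,0],[-1.5,0,0],[-2,0,0],[-2,0,0]], turn=[0,0,0,0,0], hand=[1,1,1,1,1])

```text
clock: 6.48
eef_pos: [0.3895, 0.2181, 0.0645]
tool_rot: [0.752, 0.659, -0.002, -0.003]
ft_force: [-11.6, 2.4, 15.4]
grip_width: 0.0158
```

Call:
arm_command(translation=[[-0.5,-0.1,0],[-1,-0.1,0],[-1.5,-0.1,0],[-1.5,-0.1,0]], turn=[0,0,0,0], hand=[1,1,1,1])

```text
clock: 6.82
eef_pos: [0.3872, 0.2035, 0.0645]
tool_rot: [0.752, 0.659, -0.001, -0.003]
ft_force: [-10.7, 1.1, 13.4]
grip_width: 0.0163
```

Call:
arm_command(translation=[[-0.5,-0.1,0],[-1,-0.1,0],[-1,-0.1,0]], turn=[0,0,0], hand=[1,1,1])

```text
clock: 7.07
eef_pos: [0.3857, 0.1937, 0.0645]
tool_rot: [0.752, 0.659, -0.001, -0.002]
ft_force: [-9.0, 0.9, 11.9]
grip_width: 0.0164
```

Call:
arm_command(translation=[[-0.4,-0.1,0],[-0.8,-0.1,0],[-1.2,-0.1,0],[-1.4,-0.1,0]], turn=[0,0,0,0], hand=[1,1,1,1])

```text
clock: 7.4
eef_pos: [0.3854, 0.1913, 0.0647]
tool_rot: [0.75, 0.661, 0.009, -0.012]
ft_force: [-6.2, 40.7, -12.0]
grip_width: 0.0162
```

Call:
arm_command(translation=[[0.6,0,0],[1.1,0.1,0],[1.1,0.1,0],[1.1,0.1,0],[1.1,0.1,0]], turn=[0,0,0,0,0], hand=[1,1,0,0,0])

```text
clock: 7.82
eef_pos: [0.3881, 0.1905, 0.0637]
tool_rot: [0.752, 0.659, 0.001, 0.0]
ft_force: [0.2, -0.1, -0.6]
grip_width: 0.0516
```

Call:
arm_command(translation=[[0,0,0],[0,0,-4],[0,0,-8],[0,0,-12],[0,0,-16]], turn=[0,0,0,0,0], hand=[0,0,0,0,0])

```text
clock: 8.23
eef_pos: [0.3874, 0.1898, 0.225]
tool_rot: [0.753, 0.659, -0.0, 0.0]
ft_force: [1.7, 0.4, 0.0]
grip_width: 0.0855
```

Call:
arm_command(translation=[[0,0,-4],[-4,0,-4],[-4,0,-4]], turn=[0,0,0], hand=[0,0,0])

```text
clock: 8.48
eef_pos: [0.3834, 0.1477, 0.2664]
tool_rot: [0.753, 0.658, 0.002, 0.002]
ft_force: [-1.1, -0.3, -0.4]
grip_width: 0.0852
```

```bash
python3 - <<'E'
from h import *
st()
save("wrist","w2.png")
spots("wrist",[("tray_pull",.066),("wheel_handle",.178),("wheel_hub",.14),("press",0),("tray_bed",.028)])
camera("top");spots("top",[("tray_pull",.066),("tray_bed",.028),("wheel_hub",.14)])
E
```

```text
t 8.48 tcp [0.383 0.148 0.266] yaw 82.2 w 0.0852 F [-1.083 -0.288 -0.369] q [ 0.37   0.05  -0.166  1.35  -0.003  2.076]
wrist tray_pull 0.91 [165. 320.] [0.386 0.195]
top tray_bed 0.62 [298. 217.] [0.42  0.381]
top tray_bed 0.26 [294. 191.] [0.431 0.455]
top wheel_hub 0.6 [290. 185.] [0.437 0.448]
```

View pics/w2.png

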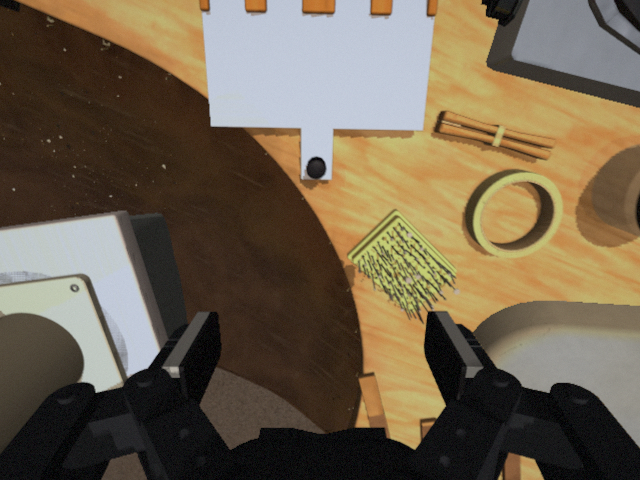

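```bash
python3 - <<'E'
from h import *
P={k:w("wrist",(r,c),z=z)[:2] for k,(r,c,z) in dict(fl=(126,211,.028),fr=(131,425,.028),kn=(168,316,.078),r1=(12,255,.034),r0=(12,319,.034),r2=(14,381,.034),bl=(12,204,.028),br=(14,434,.028)).items()}
print(P)
for a,b in(("fr","fl"),("r2","r1"),("br","bl")):
    d=P[b]-P[a];print(a,b,np.linalg.norm(d),np.degrees(np.arctan2(d[1],d[0]))-90)
for a,b in(("fl","bl"),("fr","br")):
    d=P[b]-P[a];print(a,b,np.linalg.norm(d),np.degrees(np.arctan2(d[1],d[0])))
E
```

```text
{'fl': array([0.285, 0.242]), 'fr': array([0.49, 0.21]), 'kn': array([0.382, 0.195]), 'r1': array([0.346, 0.329]), 'r0': array([0.401, 0.321]), 'r2': array([0.454, 0.313]), 'bl': array([0.301, 0.336]), 'br': array([0.502, 0.308])}
fr fl 0.2068452180844485 81.09175303631861
r2 r1 0.109003208765857 81.55966449448334
br bl 0.2023043612457366 81.91685481164026
fl bl 0.09550993360552225 80.35783253296044
fr br 0.09847193769562715 83.03459780498763
```

Call:
arm_command(translation=[[-3.65,1.49,-0.7],[-7.3,2.98,-1.4],[-10.95,4.47,-2],[-14.6,5.96,-2.7],[-18.25,7.45,-3.4]], turn=[0,0,0,0,0], hand=[0,0,0,0,0])

```text
clock: 9.4
eef_pos: [0.4324, -0.0413, 0.2975]
tool_rot: [0.752, 0.659, 0.0, -0.0]
ft_force: [0.6, 1.3, -0.5]
grip_width: 0.0854
```

Call:
arm_command(translation=[[-3.65,1.49,0],[-7.3,2.98,0],[-10.95,4.47,0],[-14.6,5.96,0],[-18.25,7.45,0]], turn=[0,0,0,0,0], hand=[0,0,0,0,0])

```text
clock: 9.82
eef_pos: [0.4824, -0.2324, 0.297]
tool_rot: [0.752, 0.659, 0.0, -0.0]
ft_force: [1.2, 0.2, 0.1]
grip_width: 0.0854
```

Call:
arm_command(translation=[[-3.65,1.49,0],[-7.3,2.9,0],[-7.3,2.9,0]], turn=[0,0,0], hand=[0,0,0])

```text
clock: 10.07
eef_pos: [0.502, -0.3129, 0.2942]
tool_rot: [0.754, 0.657, -0.001, -0.0]
ft_force: [-0.6, 0.7, -0.2]
grip_width: 0.0854
```

```bash
cat >> h.py <<'E'
def plan(p,turn=0.,k=4.0):
    "print chained calls taking the tool from its present pose to world p with a total turn"
    e,m,y=st();p=np.array(p,float);d=np.linalg.norm(p-e)*100
    n=max(int(np.ceil(d/k)),int(np.ceil(abs(turn)/.12)),1)
    for i in range(0,n,5):
        rows=[];M=m@R.from_euler("z",turn*i/n).as_matrix()
        for j in range(i+1,min(i+5,n)+1):
            s=M.T@((p-e)*(j-i)/n)*100
            rows.append([[float(v) for v in np.round(s,2)],round(turn*(j-i)/n,3)])
        print([r[0] for r in rows],[r[1] for r in rows])
def blobs(cam="wrist",fn=None):
    im,d=camera(cam)
    if fn:cv2.imwrite("pics/"+fn,im[:,:,::-1])
    for n,z in (("stick_1",.005),("stick_1_handle",.005)):
        for x in spot_point(cam,n)[:6]:
            print(n,round(x["conf"],2),np.round(x["location"]),w(cam,x["location"],z=z)[:2])
    return im,d
E
python3 - <<'E'
from h import *
st();blobs(fn="w3.png")
E
```

```text
t 10.07 tcp [ 0.502 -0.313  0.294] yaw 82.1 w 0.0854 F [-0.644  0.736 -0.155] q [-0.556  0.419  0.382  1.536 -0.002  1.152]
stick_1 0.94 [168. 410.] [ 0.604 -0.291]
stick_1 0.93 [ 96. 235.] [ 0.421 -0.188]
stick_1 0.73 [119. 352.] [ 0.544 -0.229]
stick_1 0.67 [170. 306.] [ 0.485 -0.277]
stick_1_handle 0.59 [ 33. 347.] [ 0.548 -0.143]
```

View pics/w3.png

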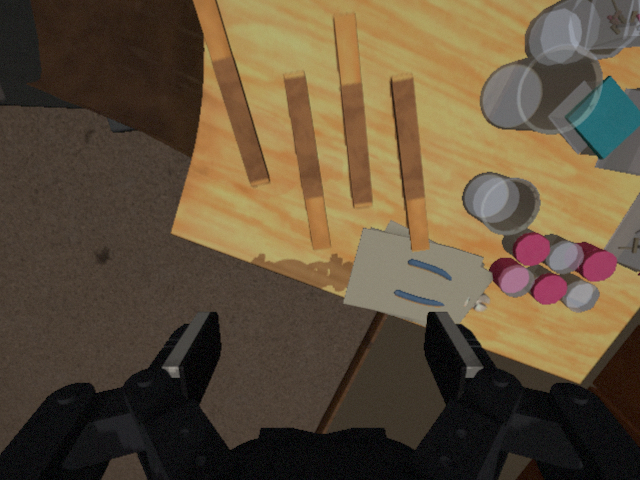

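```bash
cat >> h.py <<'E'
def seg(handle_rc,paper_rc,cam="wrist",z=.0095):
    a=w(cam,handle_rc,z=z);b=w(cam,paper_rc,z=z);d=a-b
    print("mid",((a+b)/2)[:2],"len",round(np.linalg.norm(d),3),"handle dir",round(np.degrees(np.arctan2(d[1],d[0])),1));return (a+b)/2
E
python3 - <<'E'
from h import *
seg((248,420),(77,403));seg((15,345),(206,363));seg((247,321),(74,294));seg((62,221),(184,260))
d=camera("wrist")[1]
for r,c in((240,419),(165,411),(85,404),(110,354),(150,307)):print(w("wrist",(r,c),d))
st()
E
```

```text
mid [ 0.606 -0.291] len 0.195 handle dir -87.5
mid [ 0.547 -0.227] len 0.198 handle dir 89.6
mid [ 0.489 -0.273] len 0.196 handle dir -89.4
mid [ 0.422 -0.219] len 0.132 handle dir 97.1
[ 0.61  -0.377  0.01 ]
[ 0.605 -0.285  0.011]
[ 0.602 -0.2    0.01 ]
[ 0.547 -0.218  0.011]
[ 0.49  -0.253  0.01 ]
t 10.27 tcp [ 0.501 -0.306  0.297] yaw 82.5 w 0.0857 F [-0.332  0.465  0.342] q [-0.548  0.409  0.375  1.538  0.     1.154]
```

Call:
arm_command(translation=[[1,3.4,0],[2,6.8,1],[2.96,10.2,2],[2.96,10.2,6],[2.96,10.2,10]], turn=[-0.05,-0.1,-0.175,-0.175,-0.175], hand=[0.5,0.5,0.5,0.5,0.5])

```text
clock: 10.68
eef_pos: [0.6113, -0.2893, 0.1991]
tool_rot: [0.69, 0.724, 0.002, 0.004]
ft_force: [-0.3, -0.8, -1.3]
grip_width: 0.0427
```

Call:
arm_command(translation=[[0,0,4],[0,0,8],[0,0,10],[0,0,10],[0,0,10]], turn=[0,0,0,0,0], hand=[0.5,0.5,0.5,0.5,0.5])

```text
clock: 11.1
eef_pos: [0.6057, -0.289, 0.097]
tool_rot: [0.691, 0.723, -0.0, -0.001]
ft_force: [-0.2, -0.5, 1.6]
grip_width: 0.0424
```

```bash
python3 - <<'E'
from h import *
save("wrist","w4.png");to([.606,-.290,.015],92.5)
E
```

```text
t 11.15 tcp [ 0.607 -0.29   0.099] yaw 92.6 w 0.043 F [ 0.3   -0.318  0.578] q [-0.446  0.668  0.288  1.189  0.     1.08 ]
-> shift [ 0.02 -0.14  8.43] turn 0.001 rows 3
```

View pics/w4.png

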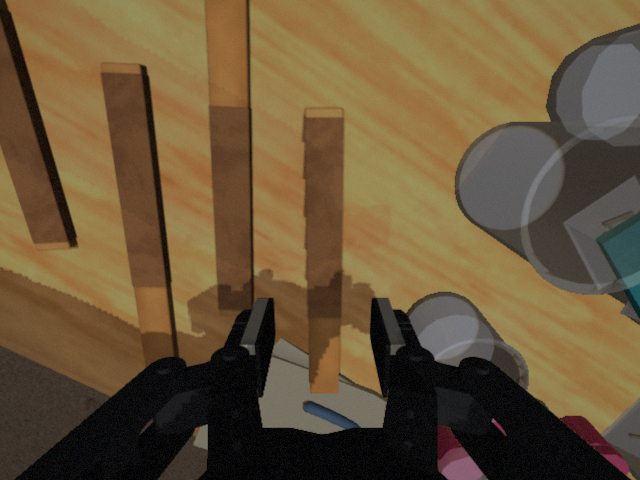

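Call:
arm_command(translation=[[0,-0.1,3],[0,-0.1,6],[0,-0.1,8],[0,-0.1,8.4],[0,-0.1,8.4]], turn=[0,0,0,0,0], hand=[0.5,0.5,0.5,0.5,0.5])

```text
clock: 11.57
eef_pos: [0.6059, -0.2909, 0.0145]
tool_rot: [0.692, 0.722, 0.0, 0.001]
ft_force: [0.8, 0.1, 0.8]
grip_width: 0.043
```

Call:
arm_command(translation=[[0,0,0],[0,0,0],[0,0,0],[0,0,0],[0,0,0]], turn=[0,0,0,0,0], hand=[1,1,1,1,1])

```text
clock: 11.98
eef_pos: [0.6076, -0.292, 0.0171]
tool_rot: [0.692, 0.722, 0.001, 0.003]
ft_force: [-0.7, -0.1, 7.4]
grip_width: 0.0198
```

Call:
arm_command(translation=[[0,0,-1],[0,0,-3],[0,0,-7],[0,0,-11],[0,0,-15]], turn=[0,0,0,0,0], hand=[1,1,1,1,1])

```text
clock: 12.4
eef_pos: [0.6047, -0.2908, 0.1657]
tool_rot: [0.692, 0.722, -0.0, -0.0]
ft_force: [0.7, -0.4, -0.6]
grip_width: 0.0197
```

```bash
python3 - <<'E'
from h import *
plan([.56,-.30,.29],.05);plan([.475,.274,.29],.19)
E
```

```text
t 12.4 tcp [ 0.605 -0.291  0.166] yaw 92.5 w 0.0197 F [ 0.656 -0.384 -0.616] q [-0.448  0.625  0.389  1.334 -0.     1.08 ]
[[-0.18, -1.13, -3.11], [-0.36, -2.26, -6.22], [-0.55, -3.38, -9.32], [-0.73, -4.51, -12.43]] [0.013, 0.025, 0.038, 0.05]
t 12.4 tcp [ 0.605 -0.291  0.166] yaw 92.5 w 0.0197 F [ 0.656 -0.384 -0.616] q [-0.448  0.625  0.389  1.334 -0.     1.08 ]
[[3.8, -0.7, -0.83], [7.6, -1.41, -1.66], [11.4, -2.11, -2.48], [15.2, -2.81, -3.31], [18.99, -3.51, -4.14]] [0.013, 0.025, 0.038, 0.051, 0.063]
[[3.75, -0.94, -0.83], [7.49, -1.88, -1.66], [11.24, -2.83, -2.48], [14.99, -3.77, -3.31], [18.73, -4.71, -4.14]] [0.013, 0.025, 0.038, 0.051, 0.063]
[[3.68, -1.18, -0.83], [7.36, -2.35, -1.66], [11.04, -3.53, -2.48], [14.72, -4.71, -3.31], [18.4, -5.89, -4.14]] [0.013, 0.025, 0.038, 0.051, 0.063]
```

Call:
arm_command(translation=[[1.6,-2.7,-2],[3.2,-5.4,-4],[4.9,-8.1,-6],[6.5,-10.8,-8],[8.1,-13.4,-10]], turn=[0,0,0,0,0], hand=[1,1,1,1,1])

```text
clock: 12.82
eef_pos: [0.4662, -0.215, 0.2654]
tool_rot: [0.692, 0.722, 0.0, 0.001]
ft_force: [1.4, -0.1, -1.1]
grip_width: 0.0196
```

Call:
arm_command(translation=[[2,-2.7,-1.4],[6,-2.7,-1.4],[10,-2.7,-1.4],[14,-2.7,-1.4],[18,-2.7,-1.4]], turn=[0,0,0,0,0], hand=[1,1,1,1,1])

```text
clock: 13.23
eef_pos: [0.4325, -0.0358, 0.279]
tool_rot: [0.692, 0.722, 0.001, 0.001]
ft_force: [0.8, -0.0, -1.1]
grip_width: 0.0196
```

Call:
arm_command(translation=[[3.8,0.5,0],[7.6,1,0],[11.4,2,0],[15.2,3,0],[19,4,0]], turn=[0,0,0,0,0], hand=[1,1,1,1,1])

```text
clock: 13.65
eef_pos: [0.4648, 0.1563, 0.2789]
tool_rot: [0.692, 0.722, 0.001, 0.001]
ft_force: [1.0, -1.1, -0.2]
grip_width: 0.0196
```

Call:
arm_command(translation=[[3.8,0.8,0],[7.6,1.6,0],[11.5,1.6,0],[11.5,1.6,3],[11.5,1.6,6]], turn=[0.05,0.1,0.15,0.19,0.19], hand=[1,1,1,1,1])

```text
clock: 14.07
eef_pos: [0.4772, 0.2736, 0.2195]
tool_rot: [0.756, 0.654, 0.004, 0.001]
ft_force: [0.8, -1.6, -2.4]
grip_width: 0.0196
```

Call:
arm_command(translation=[[0,0,3],[0,0,6],[0,0,9],[0,0,11],[0,0,11]], turn=[0,0,0,0,0], hand=[1,1,1,1,1])

```text
clock: 14.48
eef_pos: [0.4729, 0.2683, 0.1035]
tool_rot: [0.757, 0.653, -0.004, -0.001]
ft_force: [-0.8, -1.2, -1.5]
grip_width: 0.02
```

```bash
python3 - <<'E'
from h import *
save("wrist","w5.png");to([.4754,.2741,.044],81.6)
E
```

```text
t 14.53 tcp [0.474 0.269 0.106] yaw 81.6 w 0.0198 F [-0.665  0.171 -0.555] q [ 0.516  0.431 -0.102  1.043 -0.     2.234]
-> shift [0.53 0.05 6.2 ] turn -0.0 rows 2
```

View pics/w5.png

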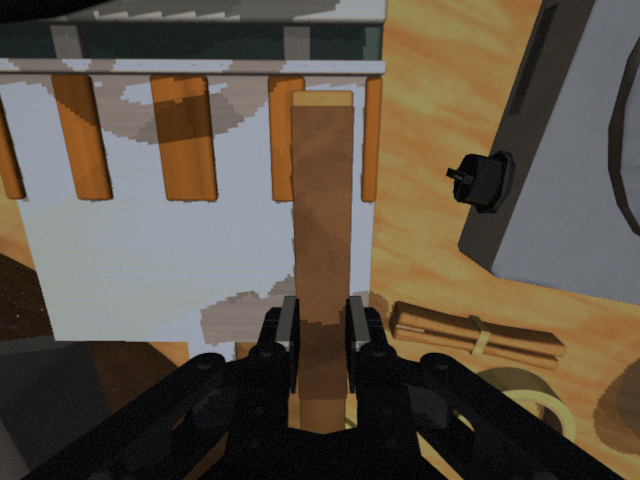

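```bash
python3 - <<'E'
from h import *
u=np.array([.146,.989]);v=np.array([-.989,.146]);TB=np.array([.411,.3857])
def pr(n,rc,z):
    p=w("wrist",rc,z=z)[:2];print(n,p,"tray x,y",(p-TB)@u,(p-TB)@v)
pr("tip",(92,322),.1005);pr("tip edge front face bottom",(107,322),.1005);pr("butt",(430,322),.1005)
pr("ribL in",(196,293),.034);pr("ribR in",(196,363),.034);pr("wallfront bottom",(75,290),.042);pr("wall R",(75,385),.042)
pr("tray fr corner",(300,369),.028);pr("ribs front L4",(196,5),.034);pr("mid",(196,190),.034)
pr("L far rib top", (78,72),.034); pr("L far rib bot",(196,95),.034)
pr("tray left edge bot",(340,55),.028);pr("tray left edge top",(200,20),.028)
E
```

```text
tip [0.487 0.36 ] tray x,y -0.013950585906211937 -0.07920727997151415
tip edge front face bottom [0.487 0.356] tray x,y -0.01880818559818386 -0.07919415260958973
butt [0.465 0.211] tray x,y -0.16449845836878374 -0.07880043368238246
ribL in [0.463 0.313] tray x,y -0.06412767562813383 -0.06235851653998975
ribR in [0.503 0.307] tray x,y -0.06419623871684886 -0.10197862971143225
wallfront bottom [0.473 0.374] tray x,y -0.0024481042264073464 -0.06331615488376614
wall R [0.519 0.367] tray x,y -0.0025853625680174893 -0.10979413561733051
tray fr corner [0.499 0.238] tray x,y -0.13330265638070035 -0.10882822581699313
ribs front L4 [0.301 0.337] tray x,y -0.0638444651330741 0.10129851927776082
mid [0.406 0.322] tray x,y -0.0640265963662651 -0.0039484905394002
L far rib top [0.362 0.39 ] tray x,y -0.002684713934169855 0.049120295880428044
L far rib bot [0.352 0.33 ] tray x,y -0.0639331629730565 0.05004326628336031
tray left edge bot [0.287 0.239] tray x,y -0.1633801351012773 0.10137538972097682
tray left edge top [0.304 0.333] tray x,y -0.06747287906285589 0.09856547068866128
```

```bash
python3 - <<'E'
from h import *
u=np.array([.146,.989]);v=np.array([-.989,.146]);TB=np.array([.415,.3851])
d=np.load("pics/wrist_d.npy")
for rc in((80,322),(88,322),(94,322),(100,322),(104,322),(110,322),(150,322),(250,322),(150,300),(150,345),(68,322),(85,240),(140,240)):
    p=w("wrist",rc,d);print(rc,p,(p[:2]-TB)@u,(p[:2]-TB)@v)
T=np.linalg.inv(np.array(camera_info("wrist")["world_to_cam"]));print(T[:3,3],T[:3,2])
E
```

```text
(80, 322) [0.489 0.37  0.031] -0.003741338493598646 -0.07488805396091197
(88, 322) [0.488 0.367 0.03 ] -0.007472448018768122 -0.07487231913205225
(94, 322) [0.487 0.36  0.098] -0.014420420997640048 -0.07515048131011387
(100, 322) [0.487 0.358 0.098] -0.016383543570032646 -0.07514411581600457
(104, 322) [0.487 0.357 0.096] -0.017672712341221978 -0.07513563309582019
(110, 322) [0.486 0.355 0.098] -0.01973938880963007 -0.0751383030842669
(150, 322) [0.484 0.341 0.098] -0.03365005528332163 -0.07509863542045624
(250, 322) [0.479 0.302 0.098] -0.07300006885508235 -0.0749938827298298
(150, 300) [0.477 0.342 0.1  ] -0.03344720938896668 -0.06709351791190059
(150, 345) [0.493 0.34  0.099] -0.03356988682708928 -0.08354627159205887
(68, 322) [0.489 0.374 0.045] 0.0002891862039240783 -0.07495778479325635
(85, 240) [0.446 0.375 0.031] -0.005969295306259686 -0.03205401697580105
(140, 240) [0.44  0.347 0.03 ] -0.03368981062103615 -0.029781597634359617
[0.487 0.352 0.235] [-0.052 -0.32  -0.946]
```

Call:
arm_command(translation=[[0.5,0.3,0],[1.1,0.5,1],[1.1,0.5,3],[1.1,0.5,4.4],[1.1,0.5,4.4]], turn=[0,0,0,0,0], hand=[1,1,1,1,1])

```text
clock: 14.95
eef_pos: [0.4821, 0.2803, 0.0619]
tool_rot: [0.757, 0.653, -0.001, -0.0]
ft_force: [-0.7, -0.6, -0.7]
grip_width: 0.0194
```

```bash
python3 - <<'E'
from h import *
st();im,d=save("wrist","w6.png")
cv2.imwrite("pics/w6c.png",cv2.resize(im[0:300,150:480],None,fx=2,fy=2)[:,:,::-1])
E
```

```text
t 14.95 tcp [0.482 0.28  0.062] yaw 81.6 w 0.0194 F [-0.721 -0.605 -0.745] q [ 0.527  0.498 -0.124  0.951  0.     2.244]
```

View pics/w6c.png

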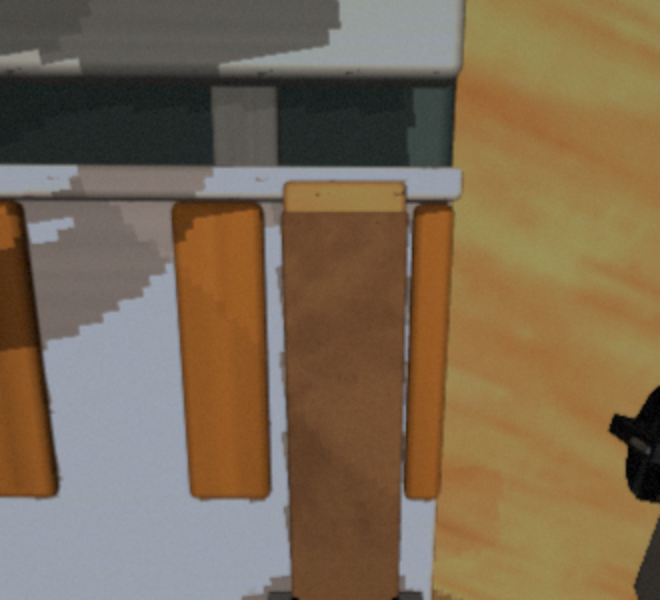

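Call:
arm_command(translation=[[-0.35,-0.1,0],[-0.35,-0.1,0.8],[-0.35,-0.1,1.4],[-0.35,-0.1,1.7],[-0.35,-0.1,1.7]], turn=[0,0,0,0,0], hand=[1,1,1,1,1])

```text
clock: 15.42
eef_pos: [0.4813, 0.2769, 0.0464]
tool_rot: [0.757, 0.653, 0.0, 0.0]
ft_force: [-0.8, 0.5, 0.5]
grip_width: 0.0197
```

```bash
python3 - <<'E'
from h import *
st();im,d=save("wrist","w7.png")
u=np.array([.146,.989]);v=np.array([-.989,.146]);TB=np.array([.4155,.385])
for r in range(70,130,3):
    p=w("wrist",(r,320),d);print(r,im[r,320],p[2],(p[:2]-TB)@u,end=" | ")
E
```

```text
t 15.42 tcp [0.481 0.277 0.046] yaw 81.6 w 0.0197 F [-0.803  0.514  0.491] q [ 0.522  0.51  -0.15   0.909 -0.     2.24 ]
70 [149 157 167] 0.04201863790437152 0.001565744005574081 | 73 [149 157 170] 0.0412721161132127 0.000727876402352384 | 76 [148 158 170] 0.04351601813309619 -0.00043898903705218536 | 79 [150 155 167] 0.04262592584916247 -0.0012717822958329638 | 82 [145 140 134] 0.04258437560203929 -0.002198843814252121 | 85 [51 46 44] 0.0404697747912566 -0.0029570118181703894 | 88 [89 78 74] 0.028418265393781644 -0.0029858787038780136 | 91 [152 110  62] 0.040233576015015454 -0.004855979753728391 | 94 [149 118  67] 0.04039520509130454 -0.005832648912431096 | 97 [153 121  69] 0.03959983322511543 -0.006758799166002986 | 100 [153 118  69] 0.04000206862977973 -0.007758974509592848 | 103 [154 120  68] 0.04070500661676901 -0.00877050671738294 | 106 [102  69  40] 0.04028781331692141 -0.009739087883865754 | 109 [105  72  46] 0.04116060319524595 -0.010752583931180061 | 112 [108  69  48] 0.04081563675127828 -0.011735234609449908 | 115 [107  73  47] 0.04035905572244779 -0.012726729983195992 | 118 [104  72  47] 0.04015710816337978 -0.013731101392831005 | 121 [100  69  46] 0.04150835673190442 -0.01473815337447942 | 124 [103  69  43] 0.04114990407920503 -0.015748890764005898 | 127 [105  71  45] 0.040337360444984316 -0.016778652431797193 |
```

Call:
arm_command(translation=[[0.1,0,0.2],[0.1,0,0.2],[0.1,0,0.2],[0.1,0,0.2],[0.1,0,0.2]], turn=[0,0,0,0,0], hand=[1,1,0.6,0.6,0.6])

```text
clock: 15.88
eef_pos: [0.481, 0.2778, 0.044]
tool_rot: [0.757, 0.653, -0.0, -0.0]
ft_force: [0.1, 0.6, -0.1]
grip_width: 0.034
```

Call:
arm_command(translation=[[0,0,-2],[0,0,-6],[0,0,-10],[0,0,-14],[0,0,-18]], turn=[0,0,0,0,0], hand=[0.6,0.6,0.5,0.5,0.5])

```text
clock: 16.3
eef_pos: [0.4807, 0.2776, 0.2257]
tool_rot: [0.757, 0.653, -0.0, -0.0]
ft_force: [1.3, 1.0, -0.8]
grip_width: 0.0425
```

```bash
python3 - <<'E'
from h import *
im,d=save("wrist","w8.png")
e,m,y=st()
def chain(p,turn,k=4.0,e=e,m=m):pass
plan([.44,-.0,.28],0,4.1)
print("A->above S3");
E
cat >> h.py <<'E'
def route(ws,k=4.1):
    "ws: list of (xyz, turn) waypoints; print chained 5-row calls"
    e,m,y=st();pts=[];rots=[];a=0.
    for p,t in ws:
        p=np.array(p,float);n=max(int(np.ceil(np.linalg.norm(p-e)*100/k)),int(np.ceil(abs(t)/.12)),1)
        for j in range(1,n+1):pts.append(e+(p-e)*j/n);rots.append(a+t*j/n)
        e=p;a+=t
    e,_,_=st();a0=0.
    for i in range(0,len(pts),5):
        M=m@R.from_euler("z",a0).as_matrix();c=range(i,min(i+5,len(pts)))
        print([[float(q) for q in np.round(M.T@(pts[j]-e)*100,1)] for j in c],[round(rots[j]-a0,2) for j in c])
        e=pts[c[-1]];a0=rots[c[-1]]
E
python3 - <<'E'
from h import *
route([([.44,0,.28],0),([.47,-.275,.26],-.155)])
E
```

```text
t 16.35 tcp [0.484 0.28  0.235] yaw 81.6 w 0.0428 F [1.633 0.982 6.245] q [0.524 0.352 0.132 1.336 0.    2.241]
t 16.35 tcp [0.484 0.28  0.235] yaw 81.6 w 0.0428 F [1.633 0.982 6.245] q [0.524 0.352 0.132 1.336 0.    2.241]
[[-4.04, -0.03, -0.68], [-8.08, -0.07, -1.35], [-12.12, -0.1, -2.03], [-16.16, -0.14, -2.71], [-20.2, -0.17, -3.39]] [0.0, 0.0, 0.0, 0.0, 0.0]
[[-4.04, -0.03, -0.68], [-8.08, -0.07, -1.35]] [0.0, 0.0]
A->above S3
t 16.35 tcp [0.484 0.28  0.235] yaw 81.6 w 0.0428 F [1.633 0.982 6.245] q [0.524 0.352 0.132 1.336 0.    2.241]
t 16.35 tcp [0.484 0.28  0.235] yaw 81.6 w 0.0428 F [1.633 0.982 6.245] q [0.524 0.352 0.132 1.336 0.    2.241]
[[-4.0, -0.0, -0.7], [-8.1, -0.1, -1.4], [-12.1, -0.1, -2.0], [-16.2, -0.1, -2.7], [-20.2, -0.2, -3.4]] [0.0, 0.0, 0.0, 0.0, 0.0]
[[-4.0, -0.0, -0.7], [-8.1, -0.1, -1.4], [-11.9, 0.9, -1.1], [-15.7, 1.9, -0.8], [-19.6, 2.9, -0.6]] [0.0, 0.0, -0.02, -0.04, -0.07]
[[-3.9, 0.7, 0.3], [-7.8, 1.5, 0.5], [-11.7, 2.2, 0.8], [-15.5, 3.0, 1.1]] [-0.02, -0.04, -0.07, -0.09]
```

View pics/w8.png

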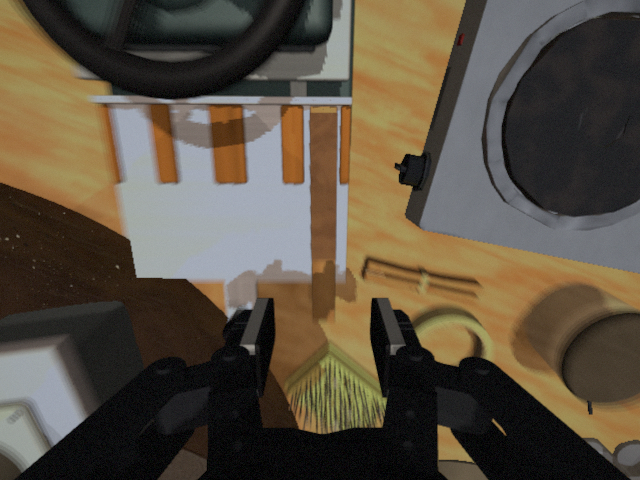

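Call:
arm_command(translation=[[-4.0,0,-0.7],[-8.1,-0.1,-1.4],[-12.1,-0.1,-2.0],[-16.2,-0.1,-2.7],[-20.2,-0.2,-3.4]], turn=[0,0,0,0,0], hand=[0.5,0.5,0.5,0.5,0.5])

```text
clock: 16.77
eef_pos: [0.4489, 0.0767, 0.2581]
tool_rot: [0.757, 0.654, -0.0, -0.0]
ft_force: [0.3, -0.3, -0.6]
grip_width: 0.043
```

Call:
arm_command(translation=[[-4.0,0,-0.7],[-8.1,-0.1,-1.4],[-11.9,0.9,-1.1],[-15.7,1.9,-0.8],[-19.6,2.9,-0.6]], turn=[0,0,-0.02,-0.04,-0.07], hand=[0.5,0.5,0.5,0.5,0.5])

```text
clock: 17.18
eef_pos: [0.4493, -0.1216, 0.2642]
tool_rot: [0.733, 0.68, 0.0, 0.0]
ft_force: [1.3, 1.9, 0.0]
grip_width: 0.0424
```

Call:
arm_command(translation=[[-3.9,0.7,0.3],[-7.8,1.5,0.5],[-11.7,2.2,0.8],[-15.5,3.0,1.1],[-15.5,3,1.1]], turn=[-0.02,-0.04,-0.07,-0.09,-0.09], hand=[0.5,0.5,0.5,0.5,0.5])

```text
clock: 17.6
eef_pos: [0.4675, -0.2828, 0.2511]
tool_rot: [0.705, 0.709, -0.001, 0.0]
ft_force: [1.2, -0.1, -0.6]
grip_width: 0.0426
```

```bash
cat >> h.py <<'E'
def papers(fn,zt=.0095):
    im,d=save("wrist",fn);e,m,y=st()
    f=im.astype(float);mask=((f[:,:,0]-f[:,:,2]>25)&(f[:,:,0]<130)&(f[:,:,0]>50)&(f[:,:,1]/f[:,:,0]<.74)&(f[:,:,1]/f[:,:,0]>.5)).astype(np.uint8)
    mask=cv2.morphologyEx(mask,cv2.MORPH_OPEN,np.ones((5,5)))
    for c in cv2.findContours(mask,cv2.RETR_EXTERNAL,cv2.CHAIN_APPROX_NONE)[0]:
        if cv2.contourArea(c)<700:continue
        q=np.array([w("wrist",(p[0][1],p[0][0]),z=zt)[:2] for p in c],np.float32)
        (cx,cy),(a,b),an=cv2.minAreaRect(q)
        L,W=max(a,b),min(a,b);ang=an if a>b else an+90;ang=ang%180
        if not(.015<W<.035 and L>.08):continue
        k=np.array([np.cos(np.radians(ang)),np.sin(np.radians(ang))])
        print("paper c",np.array([cx,cy]),"LxW",round(L,3),round(W,3),"axis",round(ang,1),"| stick mid if handle +axis",np.array([cx,cy])+.0335*k,"if -axis",np.array([cx,cy])-.0335*k,"px",c.mean(0)[0].round())
E
python3 - <<'E'
from h import *
papers("w9.png");spots("wrist",[("stick_1",0)])
E
```

```text
t 17.65 tcp [ 0.467 -0.28   0.251] yaw 90.4 w 0.0425 F [ 0.238  0.62  -0.171] q [-0.54   0.329  0.141  1.385 -0.     1.024]
paper c [ 0.424 -0.227] LxW 0.108 0.023 axis 96.2 | stick mid if handle +axis [ 0.421 -0.194] if -axis [ 0.428 -0.26 ] px [280. 147.]
wrist stick_1 0.89 [110. 278.] [ 0.421 -0.185]
wrist stick_1 0.69 [202. 343.] [ 0.488 -0.278]
wrist stick_1 0.57 [155. 398.] [ 0.544 -0.228]h.py:61: RuntimeWarning: divide by zero encountered in divide
  f=im.astype(float);mask=((f[:,:,0]-f[:,:,2]>25)&(f[:,:,0]<130)&(f[:,:,0]>50)&(f[:,:,1]/f[:,:,0]<.74)&(f[:,:,1]/f[:,:,0]>.5)).astype(np.uint8)
h.py:61: RuntimeWarning: invalid value encountered in divide
  f=im.astype(float);mask=((f[:,:,0]-f[:,:,2]>25)&(f[:,:,0]<130)&(f[:,:,0]>50)&(f[:,:,1]/f[:,:,0]<.74)&(f[:,:,1]/f[:,:,0]>.5)).astype(np.uint8)
```

Call:
arm_command(translation=[[-0.3,2.2,2],[-0.3,2.2,6],[-0.3,2.2,10],[-0.3,2.2,14],[-0.3,2.2,16]], turn=[0,0,0,0,0], hand=[0.5,0.5,0.5,0.5,0.5])

```text
clock: 18.12
eef_pos: [0.487, -0.2758, 0.0886]
tool_rot: [0.702, 0.712, -0.001, -0.004]
ft_force: [-1.7, 0.1, -0.8]
grip_width: 0.0425
```

```bash
python3 - <<'E'
from h import *
im,d=save("wrist","w10.png");st()
for r in (120,200,250):print(r,[tuple(int(v) for v in im[r,c]) for c in range(280,370,8)])
E
```

```text
t 18.17 tcp [ 0.485 -0.275  0.086] yaw 90.9 w 0.0426 F [-2.029  0.528 -2.626] q [-0.516  0.479 -0.083  1.022  0.     1.04 ]
120 [(156, 130, 78), (157, 126, 75), (153, 121, 69), (155, 117, 66), (110, 74, 48), (107, 74, 45), (102, 68, 42), (109, 75, 45), (107, 73, 47), (157, 128, 80), (155, 136, 86), (154, 140, 87)]
200 [(157, 118, 74), (158, 119, 73), (156, 121, 75), (154, 123, 77), (97, 64, 44), (102, 70, 47), (103, 71, 45), (113, 76, 47), (118, 79, 50), (154, 124, 73), (155, 130, 76), (153, 130, 74)]
250 [(155, 120, 69), (158, 117, 67), (159, 112, 63), (157, 110, 60), (104, 72, 45), (108, 74, 47), (106, 73, 46), (100, 70, 40), (101, 70, 44), (154, 133, 84), (155, 129, 80), (152, 124, 75)]
```

Call:
arm_command(translation=[[-0.2,0.3,3],[-0.2,0.3,6],[-0.2,0.3,7.4],[-0.2,0.3,7.4],[-0.2,0.3,7.4]], turn=[0,0,0,0,0], hand=[0.5,0.5,0.5,0.5,0.5])

```text
clock: 18.58
eef_pos: [0.4928, -0.2802, 0.0199]
tool_rot: [0.702, 0.712, 0.0, -0.0]
ft_force: [-0.3, -0.9, 0.8]
grip_width: 0.0424
```

Call:
arm_command(translation=[[0,0,0],[0,0,0],[0,0,0],[0,0,0],[0,0,0]], turn=[0,0,0,0,0], hand=[1,1,1,1,1])

```text
clock: 19.0
eef_pos: [0.4943, -0.2818, 0.022]
tool_rot: [0.702, 0.712, 0.001, 0.002]
ft_force: [0.5, 1.2, 6.4]
grip_width: 0.0174
```

Call:
arm_command(translation=[[0,0,-1],[0,0,-3],[0,0,-7],[0,0,-11],[0,0,-15]], turn=[0,0,0,0,0], hand=[1,1,1,1,1])

```text
clock: 19.42
eef_pos: [0.4922, -0.2812, 0.1719]
tool_rot: [0.703, 0.712, -0.0, 0.0]
ft_force: [0.1, 0.2, -0.9]
grip_width: 0.017
```

```bash
python3 - <<'E'
from h import *
route([([.43,-.18,.28],0),([.41,.05,.28],0),([.3707,.279,.27],.155),([.3707,.279,.11],0)])
E
```

```text
t 19.42 tcp [ 0.492 -0.281  0.172] yaw 90.7 w 0.017 F [ 0.124  0.242 -0.88 ] q [-0.519  0.412  0.053  1.212 -0.     1.039]
t 19.42 tcp [ 0.492 -0.281  0.172] yaw 90.7 w 0.017 F [ 0.124  0.242 -0.88 ] q [-0.519  0.412  0.053  1.212 -0.     1.039]
[[2.6, -1.5, -2.7], [5.1, -3.0, -5.4], [7.7, -4.6, -8.1], [10.2, -6.1, -10.8], [14.0, -6.4, -10.8]] [0.0, 0.0, 0.0, 0.0, 0.0]
[[3.8, -0.3, -0.0], [7.7, -0.6, -0.0], [11.5, -0.9, -0.0], [15.3, -1.1, -0.0], [19.2, -1.4, -0.0]] [0.0, 0.0, 0.0, 0.0, 0.0]
[[3.8, -0.6, 0.2], [7.6, -1.2, 0.3], [11.5, -1.8, 0.5], [15.3, -2.4, 0.7], [19.1, -3.0, 0.8]] [0.03, 0.05, 0.08, 0.1, 0.13]
[[3.7, -1.1, 0.2], [3.7, -1.1, 4.2], [3.7, -1.1, 8.2], [3.7, -1.1, 12.2], [3.7, -1.1, 16.2]] [0.03, 0.03, 0.03, 0.03, 0.03]
```

Call:
arm_command(translation=[[2.6,-1.5,-2.7],[5.1,-3.0,-5.4],[7.7,-4.6,-8.1],[10.2,-6.1,-10.8],[14.0,-6.4,-10.8]], turn=[0,0,0,0,0], hand=[1,1,1,1,1])

```text
clock: 19.83
eef_pos: [0.4273, -0.1433, 0.2843]
tool_rot: [0.704, 0.71, 0.002, 0.005]
ft_force: [1.5, -0.2, 0.4]
grip_width: 0.0177
```

Call:
arm_command(translation=[[3.8,-0.3,0],[7.7,-0.6,0],[11.5,-0.9,0],[15.3,-1.1,0],[19.2,-1.4,0]], turn=[0,0,0,0,0], hand=[1,1,1,1,1])

```text
clock: 20.25
eef_pos: [0.4098, 0.0511, 0.2788]
tool_rot: [0.703, 0.711, 0.001, 0.001]
ft_force: [0.8, -0.0, -1.0]
grip_width: 0.0173
```

Call:
arm_command(translation=[[3.8,-0.6,0.2],[7.6,-1.2,0.3],[11.5,-1.8,0.5],[15.3,-2.4,0.7],[19.1,-3.0,0.8]], turn=[0.03,0.05,0.08,0.1,0.13], hand=[1,1,1,1,1])

```text
clock: 20.67
eef_pos: [0.377, 0.2418, 0.2706]
tool_rot: [0.748, 0.664, 0.001, 0.0]
ft_force: [0.6, 0.1, -0.5]
grip_width: 0.0172
```

Call:
arm_command(translation=[[3.7,-1.1,0.2],[3.7,-1.1,4.2],[3.7,-1.1,8.2],[3.7,-1.1,12.2],[3.7,-1.1,16.2]], turn=[0.03,0.03,0.03,0.03,0.03], hand=[1,1,1,1,1])

```text
clock: 21.08
eef_pos: [0.3714, 0.2789, 0.1073]
tool_rot: [0.757, 0.654, 0.002, 0.0]
ft_force: [0.3, 0.8, -1.8]
grip_width: 0.0173
```

```bash
cat >> h.py <<'E'
U=np.array([.146,.989]);V=np.array([-.989,.146]);TB=np.array([.4151,.3823])
def tray(p):q=np.array(p[:2])-TB;return np.array([q@U,q@V])
def tipcheck(fn,slot):
    "held stick: rows/edges by depth; prints tip x and centre y in tray axes"
    im,d=save("wrist",fn);e,m,y=st();print("tcp tray",tray(e))
    K=camera_info("wrist");Ki=np.linalg.inv(np.array(K["mtx"]));T=np.linalg.inv(np.array(K["world_to_cam"]))
    r,c=np.mgrid[0:480,0:640];P=np.stack([c*d,r*d,d],-1)@Ki[:3,:3].T if False else (np.stack([c,r,np.ones_like(c)],-1)@Ki.T)*d[...,None]
    P=P@T[:3,:3].T+T[:3,3];f=im.astype(float)
    xy=(P[...,:2]-TB)@np.stack([U,V],1);zt=e[2]-.006
    ok=(abs(P[...,2]-zt)<.009)&(d>0)&(abs(xy[...,1]-tray(e)[1])<.03)&(f[...,0]-f[...,2]>25)&(xy[...,0]>tray(e)[0]+.02)
    q=xy[ok];z=P[...,2][ok]
    print("n",ok.sum(),"tip x",np.percentile(q[:,0],99.7),"top z",np.median(z))
    for a in(.03,.06,.085):
        s=q[abs(q[:,0]-tray(e)[0]-a)<.004]
        if len(s):print("  at +",a,"y",np.percentile(s[:,1],[2,98]),"mid",np.percentile(s[:,1],[2,98]).mean()-slot)
    return im
E
python3 - <<'E'
from h import *
tipcheck("w11.png",.03)
E
```

```text
t 21.13 tcp [0.367 0.275 0.099] yaw 81.6 w 0.0176 F [-1.643 -1.836 -5.021] q [ 0.644  0.29  -0.336  0.956 -0.     2.361]
tcp tray [-0.113  0.032]
n 11785 tip x -0.012818864886319215 top z 0.08656253489207993
  at + 0.03 y [0.022 0.044] mid 0.002832020115910973
  at + 0.06 y [0.022 0.044] mid 0.0027019808122483585
  at + 0.085 y [0.022 0.044] mid 0.002627871693679215
```

View pics/w11.png

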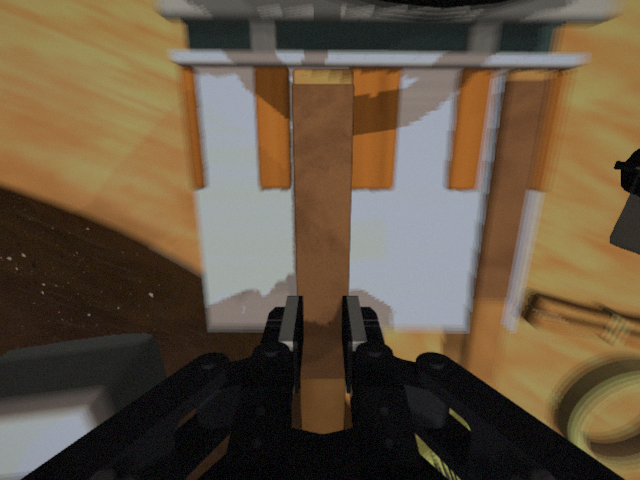

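```bash
cat >> h.py <<'E'
def ribs():
    "tray-y of orange rib runs along x=-50..-30 and wall edge, from the saved wrist picture"
    im=np.load("pics/wrist.npy").astype(float);hsv=cv2.cvtColor(im.astype(np.uint8),cv2.COLOR_RGB2HSV)
    for x in(-.055,-.035):
        ys=np.arange(.115,-.115,-.0005);s=[]
        K=camera_info("wrist");M=np.array(K["mtx"]);C=np.array(K["world_to_cam"])
        for y in ys:
            p=TB+x*U+y*V;q=C@np.r_[p,.034,1];q=M@q[:3];c,r=q[:2]/q[2]
            s.append(bool(0<=r<479 and 0<=c<639 and hsv[int(r),int(c),1]>190))
        s=np.r_[0,np.array(s,int),0];d=np.flatnonzero(np.diff(s));print(x,[(round(float(ys[a])*1e3,1),round(float(ys[min(b,len(ys)-1)])*1e3,1)) for a,b in zip(d[::2],d[1::2]) if b-a>6])
E
python3 - <<'E'
from h import *
st();tipcheck("w12.png",.03);ribs()
hsv=cv2.cvtColor(np.load("pics/wrist.npy"),cv2.COLOR_RGB2HSV);print(hsv[130,270],hsv[130,320],hsv[130,230],hsv[130,375],hsv[170,375])
E
```

```text
t 21.13 tcp [0.367 0.275 0.099] yaw 81.6 w 0.0176 F [-1.643 -1.836 -5.021] q [ 0.644  0.29  -0.336  0.956 -0.     2.361]
t 21.18 tcp [0.367 0.275 0.103] yaw 81.6 w 0.0174 F [-1.69  -0.929 -0.368] q [ 0.643  0.287 -0.331  0.965 -0.     2.361]
tcp tray [-0.113  0.032]
n 11719 tip x -0.013010273305345996 top z 0.0896475034564734
  at + 0.03 y [0.022 0.043] mid 0.002873960480260347
  at + 0.06 y [0.022 0.044] mid 0.0028437993414122398
  at + 0.085 y [0.022 0.043] mid 0.002648892918113127
-0.055 [(-7.5, -11.0), (-58.5, -62.5)]
-0.035 []
[ 13 189 162] [ 13 147 113] [105  21 170] [ 14 186 160] [ 14 189 162]
```

```bash
sed -i 's/1\]>190/1]>172/' h.py; python3 - <<'E'
from h import *
ribs()
E
```

```text
-0.055 [(106.0, 97.5), (65.0, 48.5), (14.5, -12.0), (-45.0, -63.0), (-95.5, -103.0)]
-0.035 [(105.0, 97.5), (65.0, 48.5), (15.0, -12.5), (-45.0, -62.5), (-95.5, -103.5)]
```

Call:
arm_command(translation=[[0.5,0.15,0],[1.0,0.15,1],[1.0,0.15,3],[1.0,0.15,4.8],[1.0,0.15,4.8]], turn=[0,0,0,0,0], hand=[1,1,1,1,1])

```text
clock: 21.6
eef_pos: [0.3749, 0.2887, 0.0593]
tool_rot: [0.757, 0.653, 0.001, -0.0]
ft_force: [0.9, 0.0, 0.0]
grip_width: 0.0172
```

```bash
python3 - <<'E'
from h import *
tipcheck("w13.png",.0313);ribs()
E
```

```text
t 21.65 tcp [0.375 0.289 0.06 ] yaw 81.6 w 0.0173 F [-0.494 -0.194  0.31 ] q [ 0.656  0.358 -0.36   0.851  0.     2.374]
tcp tray [-0.098  0.026]
n 12246 tip x 0.001783718771543017 top z 0.051036205659907144
  at + 0.03 y [0.016 0.037] mid -0.00497789523159595
  at + 0.06 y [0.015 0.037] mid -0.005263319672362141
  at + 0.085 y [0.015 0.037] mid -0.005342892709904654
-0.055 [(104.0, 95.5), (64.5, 46.0), (13.5, -13.5), (-44.5, -63.5), (-96.0, -104.0)]
-0.035 [(104.5, 95.5), (64.5, 46.0), (13.0, -13.5), (-45.0, -63.5), (-96.0, -104.0)]
```

Call:
arm_command(translation=[[-0.4,-0.36,0],[-0.4,-0.36,0],[-0.4,-0.36,0.5],[-0.4,-0.36,1.0],[-0.4,-0.36,1.0]], turn=[0,0,0,0,0], hand=[1,1,1,1,1])

```text
clock: 22.07
eef_pos: [0.371, 0.2852, 0.05]
tool_rot: [0.757, 0.653, 0.001, 0.0]
ft_force: [1.1, 0.7, 2.4]
grip_width: 0.0174
```

```bash
python3 - <<'E'
from h import *
tipcheck("w14.png",.0298);ribs()
E
```

```text
t 22.12 tcp [0.371 0.285 0.05 ] yaw 81.6 w 0.0172 F [0.133 0.658 3.288] q [ 0.655  0.363 -0.387  0.818  0.     2.373]
tcp tray [-0.102  0.029]
n 13199 tip x -0.0014948992558011995 top z 0.03750026843895668
  at + 0.03 y [0.019 0.041] mid 0.00022237443206202592
  at + 0.06 y [0.004 0.055] mid -0.0002540226362831334
  at + 0.085 y [0.003 0.056] mid -0.00023029496900977414
-0.055 [(104.0, 95.0), (64.5, 46.5), (15.5, -13.0), (-43.5, -62.5), (-95.0, -101.5)]
-0.035 [(104.0, 94.5), (64.5, 46.0), (15.5, -13.0), (-43.5, -62.5)]
```

Call:
arm_command(translation=[[0,0,0],[0,0,0],[0,0,0],[0,0,-2],[0,0,-5]], turn=[0,0,0,0,0], hand=[0.6,0.6,0.6,0.6,0.6])

```text
clock: 22.53
eef_pos: [0.3676, 0.2826, 0.0969]
tool_rot: [0.757, 0.653, -0.004, -0.0]
ft_force: [-0.2, 0.9, 0.3]
grip_width: 0.0342
```

Call:
arm_command(translation=[[0,0,-4],[0,0,-8],[0,0,-12],[0,0,-16],[0,0,-16]], turn=[0,0,0,0,0], hand=[0.5,0.5,0.5,0.5,0.5])

```text
clock: 22.95
eef_pos: [0.3732, 0.2868, 0.2675]
tool_rot: [0.757, 0.653, 0.007, 0.0]
ft_force: [1.1, 1.1, 1.1]
grip_width: 0.0425
```

```bash
python3 - <<'E'
from h import *
tipcheck("w15.png",.0298);route([([.40,0.02,.28],-1.6),([.54,-.235,.26],-1.68)])
E
```

```text
t 23.0 tcp [0.372 0.286 0.264] yaw 81.6 w 0.0427 F [ 0.235 -0.367 -1.15 ] q [ 0.655  0.165 -0.042  1.354 -0.     2.373]
tcp tray [-0.101  0.028]Traceback (most recent call last):
  File "<stdin>", line 2, in <module>
  File "h.py", line 82, in tipcheck
    print("n",ok.sum(),"tip x",np.percentile(q[:,0],99.7),"top z",np.median(z))
                               ~~~~~~~~~~~~~^^^^^^^^^^^^^
    return _quantile_unchecked(
        a, q, axis, out, overwrite_input, method, keepdims, weights)
    return _ureduce(a,
                    func=_quantile_ureduce_func,
    ...<5 lines>...
                    overwrite_input=overwrite_input,
                    method=method)
    r = func(a, **kwargs)
    result = _quantile(arr,
                       quantiles=q,
    ...<2 lines>...
                       out=out,
                       weights=wgt)
    slices_having_nans = np.isnan(arr[-1, ...])
                                  ~~~^^^^^^^^^
IndexError: index -1 is out of bounds for axis 0 with size 0
```

```bash
python3 - <<'E'
from h import *
route([([.40,0.02,.28],-1.6),([.54,-.235,.26],-1.68)])
E
```

```text
t 23.0 tcp [0.372 0.286 0.264] yaw 81.6 w 0.0427 F [ 0.235 -0.367 -1.15 ] q [ 0.655  0.165 -0.042  1.354 -0.     2.373]
t 23.0 tcp [0.372 0.286 0.264] yaw 81.6 w 0.0427 F [ 0.235 -0.367 -1.15 ] q [ 0.655  0.165 -0.042  1.354 -0.     2.373]
[[-1.9, 0.5, -0.1], [-3.7, 1.0, -0.2], [-5.6, 1.4, -0.4], [-7.4, 1.9, -0.5], [-9.3, 2.4, -0.6]] [-0.11, -0.23, -0.34, -0.46, -0.57]
[[-1.8, -0.6, -0.1], [-3.6, -1.2, -0.2], [-5.4, -1.8, -0.4], [-7.3, -2.4, -0.5], [-9.1, -3.0, -0.6]] [-0.11, -0.23, -0.34, -0.46, -0.57]
[[-1.2, -1.5, -0.1], [-2.4, -3.0, -0.2], [-3.6, -4.5, -0.4], [-4.8, -5.9, -0.5], [-6.6, -6.9, -0.4]] [-0.11, -0.23, -0.34, -0.46, -0.58]
[[-1.0, -1.8, 0.1], [-2.0, -3.6, 0.3], [-3.0, -5.5, 0.4], [-4.0, -7.3, 0.6], [-5.0, -9.1, 0.7]] [-0.12, -0.24, -0.36, -0.48, -0.6]
[[0.2, -2.1, 0.1], [0.4, -4.1, 0.3], [0.6, -6.2, 0.4], [0.8, -8.3, 0.6], [1.0, -10.3, 0.7]] [-0.12, -0.24, -0.36, -0.48, -0.6]
[[1.3, -1.6, 0.1], [2.7, -3.2, 0.3], [4.0, -4.8, 0.4]] [-0.12, -0.24, -0.36]
```

Call:
arm_command(translation=[[-1.9,0.5,-0.1],[-3.7,1.0,-0.2],[-5.6,1.4,-0.4],[-7.4,1.9,-0.5],[-9.3,2.4,-0.6]], turn=[-0.11,-0.23,-0.34,-0.46,-0.57], hand=[0.5,0.5,0.5,0.5,0.5])

```text
clock: 23.42
eef_pos: [0.3794, 0.1879, 0.2639]
tool_rot: [0.54, 0.841, -0.001, -0.001]
ft_force: [-0.1, 0.7, -0.9]
grip_width: 0.0427
```

Call:
arm_command(translation=[[-1.8,-0.6,-0.1],[-3.6,-1.2,-0.2],[-5.4,-1.8,-0.4],[-7.3,-2.4,-0.5],[-9.1,-3.0,-0.6]], turn=[-0.11,-0.23,-0.34,-0.46,-0.57], hand=[0.5,0.5,0.5,0.5,0.5])

```text
clock: 23.83
eef_pos: [0.3895, 0.0925, 0.2699]
tool_rot: [0.282, 0.959, -0.001, -0.001]
ft_force: [0.5, -0.7, 0.1]
grip_width: 0.0427
```

Call:
arm_command(translation=[[-1.2,-1.5,-0.1],[-2.4,-3.0,-0.2],[-3.6,-4.5,-0.4],[-4.8,-5.9,-0.5],[-6.6,-6.9,-0.4]], turn=[-0.11,-0.23,-0.34,-0.46,-0.58], hand=[0.5,0.5,0.5,0.5,0.5])

```text
clock: 24.25
eef_pos: [0.4064, -0.0011, 0.2743]
tool_rot: [-0.004, 1.0, 0.0, -0.001]
ft_force: [0.0, -0.1, 0.9]
grip_width: 0.0429
```

Call:
arm_command(translation=[[-1.0,-1.8,0.1],[-2.0,-3.6,0.3],[-3.0,-5.5,0.4],[-4.0,-7.3,0.6],[-5.0,-9.1,0.7]], turn=[-0.12,-0.24,-0.36,-0.48,-0.6], hand=[0.5,0.5,0.5,0.5,0.5])

```text
clock: 24.67
eef_pos: [0.4575, -0.092, 0.2665]
tool_rot: [-0.299, 0.954, 0.001, -0.001]
ft_force: [0.1, 0.7, 0.4]
grip_width: 0.0428
```

Call:
arm_command(translation=[[0.2,-2.1,0.1],[0.4,-4.1,0.3],[0.6,-6.2,0.4],[0.8,-8.3,0.6],[1.0,-10.3,0.7]], turn=[-0.12,-0.24,-0.36,-0.48,-0.6], hand=[0.5,0.5,0.5,0.5,0.5])

```text
clock: 25.08
eef_pos: [0.5077, -0.1824, 0.2592]
tool_rot: [-0.568, 0.823, 0.001, -0.001]
ft_force: [0.5, 0.1, -0.1]
grip_width: 0.0426
```

Call:
arm_command(translation=[[1.3,-1.6,0.1],[2.7,-3.2,0.3],[4.0,-4.8,0.4],[4,-4.8,0.4],[4,-4.8,0.4]], turn=[-0.12,-0.24,-0.36,-0.36,-0.36], hand=[0.5,0.5,0.5,0.5,0.5])

```text
clock: 25.5
eef_pos: [0.5379, -0.2367, 0.2549]
tool_rot: [-0.703, 0.711, 0.002, -0.001]
ft_force: [-0.6, 0.7, -0.6]
grip_width: 0.0423
```

```bash
sed -i 's/f\[:,:,0\]<130)/f[:,:,0]<140)/;s/np.ones((5,5))/np.ones((3,3))/' h.py; python3 - 2>/dev/null <<'E'
from h import *
papers("w16.png");spots("wrist",[("stick_1",0)])
E
```

```text
t 25.55 tcp [ 0.538 -0.236  0.255] yaw -90.6 w 0.0426 F [-0.328  0.379  0.668] q [-0.414  0.417  0.28   1.438  0.    -1.974]
paper c [ 0.423 -0.206] LxW 0.168 0.024 axis 96.0 | stick mid if handle +axis [ 0.42  -0.173] if -axis [ 0.427 -0.239] px [425. 220.]
wrist stick_1 0.94 [202. 315.] [ 0.545 -0.233]
wrist stick_1 0.88 [236. 424.] [ 0.423 -0.192]
```

View pics/w16.png

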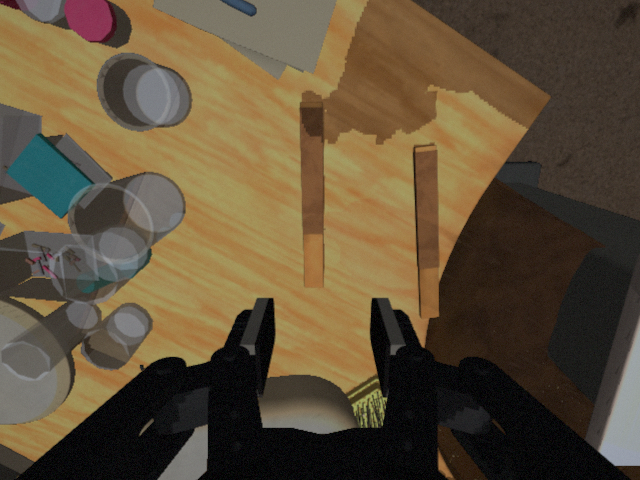

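```bash
python3 - 2>/dev/null <<'E'
from h import *
m=seg((287,314),(98,312));seg((316,430),(147,426))
to([m[0],m[1],.016])
E
```

```text
mid [ 0.547 -0.236] len 0.203 handle dir 89.5
mid [ 0.421 -0.192] len 0.196 handle dir 96.0
t 25.6 tcp [ 0.538 -0.236  0.256] yaw -90.6 w 0.0427 F [-0.378 -0.46  -0.585] q [-0.413  0.416  0.28   1.438  0.    -1.974]
-> shift [ 0.04 -0.94 24.01] turn 0 rows 6
```

Call:
arm_command(translation=[[0,-0.9,2],[0,-0.9,6],[0,-0.9,10],[0,-0.9,14],[0,-0.9,18]], turn=[0,0,0,0,0], hand=[0.5,0.5,0.5,0.5,0.5])

```text
clock: 26.02
eef_pos: [0.547, -0.2351, 0.0763]
tool_rot: [-0.704, 0.71, -0.0, 0.0]
ft_force: [-0.3, 0.1, 0.3]
grip_width: 0.0429
```

Call:
arm_command(translation=[[0,0,2],[0,0,4],[0,0,6],[0,0,6],[0,0,6]], turn=[0,0,0,0,0], hand=[0.5,0.5,0.5,0.5,0.5])

```text
clock: 26.43
eef_pos: [0.5465, -0.2351, 0.0169]
tool_rot: [-0.704, 0.71, 0.001, -0.0]
ft_force: [0.0, -0.0, 0.6]
grip_width: 0.043
```

Call:
arm_command(translation=[[0,0,0],[0,0,0],[0,0,0],[0,0,0],[0,0,0]], turn=[0,0,0,0,0], hand=[1,1,1,1,1])

```text
clock: 26.85
eef_pos: [0.5485, -0.2365, 0.0193]
tool_rot: [-0.704, 0.71, -0.001, 0.001]
ft_force: [-1.1, 1.2, 6.4]
grip_width: 0.0191
```

Call:
arm_command(translation=[[0,0,-1],[0,0,-3],[0,0,-7],[0,0,-11],[0,0,-15]], turn=[0,0,0,0,0], hand=[1,1,1,1,1])

```text
clock: 27.27
eef_pos: [0.5467, -0.2361, 0.1691]
tool_rot: [-0.704, 0.71, 0.0, -0.0]
ft_force: [1.1, 0.1, -1.0]
grip_width: 0.0194
```

```bash
python3 - <<'E'
from h import *
route([([.46,-.20,.30],.5),([.40,0.02,.30],1.3),([.428,.264,.28],1.48),([.428,.264,.10],0)])
E
```

```text
t 27.27 tcp [ 0.547 -0.236  0.169] yaw -90.5 w 0.0194 F [ 1.056  0.086 -0.99 ] q [-0.408  0.47   0.137  1.239 -0.    -1.97 ]
t 27.27 tcp [ 0.547 -0.236  0.169] yaw -90.5 w 0.0194 F [ 1.056  0.086 -0.99 ] q [-0.408  0.47   0.137  1.239 -0.    -1.97 ]
[[-0.7, 1.7, -2.6], [-1.4, 3.5, -5.2], [-2.1, 5.2, -7.8], [-2.8, 7.0, -10.5], [-3.5, 8.7, -13.1]] [0.1, 0.2, 0.3, 0.4, 0.5]
[[-1.5, 1.5, 0.0], [-3.0, 2.9, 0.0], [-4.4, 4.4, 0.0], [-5.9, 5.8, 0.0], [-7.4, 7.3, 0.0]] [0.12, 0.24, 0.35, 0.47, 0.59]
[[-0.4, 2.0, 0.0], [-0.8, 4.1, 0.0], [-1.3, 6.1, 0.0], [-1.7, 8.1, 0.0], [-2.1, 10.1, 0.0]] [0.12, 0.24, 0.35, 0.47, 0.59]
[[0.8, 1.9, 0.0], [0.8, 3.8, 0.2], [0.8, 5.7, 0.3], [0.8, 7.6, 0.5], [0.8, 9.5, 0.6]] [0.12, 0.23, 0.35, 0.46, 0.57]
[[1.0, 1.6, 0.2], [2.1, 3.2, 0.3], [3.1, 4.7, 0.5], [4.1, 6.3, 0.6], [5.2, 7.9, 0.8]] [0.11, 0.23, 0.34, 0.46, 0.57]
[[1.7, 0.8, 0.2], [3.4, 1.5, 0.3], [5.2, 2.3, 0.5], [6.9, 3.1, 0.6], [6.9, 3.1, 4.2]] [0.11, 0.23, 0.34, 0.46, 0.46]
[[-0.0, 0.0, 3.6], [-0.0, 0.0, 7.2], [-0.0, 0.0, 10.8], [-0.0, 0.0, 14.4]] [0.0, 0.0, 0.0, 0.0]
```

Call:
arm_command(translation=[[-0.7,1.7,-2.6],[-1.4,3.5,-5.2],[-2.1,5.2,-7.8],[-2.8,7.0,-10.5],[-3.5,8.7,-13.1]], turn=[0.1,0.2,0.3,0.4,0.5], hand=[1,1,1,1,1])

```text
clock: 27.68
eef_pos: [0.4594, -0.2001, 0.3004]
tool_rot: [-0.504, 0.864, -0.0, 0.0]
ft_force: [0.2, 0.0, -0.7]
grip_width: 0.0193
```

Call:
arm_command(translation=[[-1.5,1.5,0],[-3.0,2.9,0],[-4.4,4.4,0],[-5.9,5.8,0],[-7.4,7.3,0]], turn=[0.12,0.24,0.35,0.47,0.59], hand=[1,1,1,1,1])

```text
clock: 28.1
eef_pos: [0.4323, -0.0997, 0.2991]
tool_rot: [-0.231, 0.973, -0.0, 0.0]
ft_force: [-0.2, 0.0, -1.2]
grip_width: 0.0194
```

Call:
arm_command(translation=[[-0.4,2.0,0],[-0.8,4.1,0],[-1.3,6.1,0],[-1.7,8.1,0],[-2.1,10.1,0]], turn=[0.12,0.24,0.35,0.47,0.59], hand=[1,1,1,1,1])

```text
clock: 28.52
eef_pos: [0.4051, -0.0001, 0.299]
tool_rot: [0.062, 0.998, -0.0, 0.0]
ft_force: [-0.2, 0.4, -0.6]
grip_width: 0.0192
```

Call:
arm_command(translation=[[0.8,1.9,0],[0.8,3.8,0.2],[0.8,5.7,0.3],[0.8,7.6,0.5],[0.8,9.5,0.6]], turn=[0.12,0.23,0.35,0.46,0.57], hand=[1,1,1,1,1])

```text
clock: 28.93
eef_pos: [0.4086, 0.0952, 0.2929]
tool_rot: [0.34, 0.941, 0.0, 0.0]
ft_force: [-0.2, -0.2, -1.3]
grip_width: 0.019
```

Call:
arm_command(translation=[[1.0,1.6,0.2],[2.1,3.2,0.3],[3.1,4.7,0.5],[4.1,6.3,0.6],[5.2,7.9,0.8]], turn=[0.11,0.23,0.34,0.46,0.57], hand=[1,1,1,1,1])

```text
clock: 29.35
eef_pos: [0.4189, 0.1891, 0.2851]
tool_rot: [0.591, 0.807, 0.0, 0.0]
ft_force: [0.3, -0.5, 0.3]
grip_width: 0.0197
```

Call:
arm_command(translation=[[1.7,0.8,0.2],[3.4,1.5,0.3],[5.2,2.3,0.5],[6.9,3.1,0.6],[6.9,3.1,4.2]], turn=[0.11,0.23,0.34,0.46,0.46], hand=[1,1,1,1,1])

```text
clock: 29.77
eef_pos: [0.4313, 0.2688, 0.2488]
tool_rot: [0.758, 0.653, 0.008, 0.001]
ft_force: [1.7, 0.8, -0.3]
grip_width: 0.0191
```

```bash
python3 - <<'E'
from h import *
to([.428,.264,.10],81.6)
E
```

```text
t 29.77 tcp [0.431 0.269 0.249] yaw 81.5 w 0.0191 F [ 1.68   0.805 -0.273] q [0.557 0.243 0.017 1.329 0.001 2.276]
-> shift [-0.69 -0.43 14.87] turn -0.002 rows 4
```

Call:
arm_command(translation=[[0,0,3],[0,0,7],[0,0,11],[0,0,14],[0,0,16]], turn=[0,0,0,0,0], hand=[1,1,1,1,1])

```text
clock: 30.18
eef_pos: [0.4253, 0.2623, 0.0795]
tool_rot: [0.757, 0.653, -0.002, -0.0]
ft_force: [-0.8, 0.0, -1.7]
grip_width: 0.0193
```

Call:
arm_command(translation=[[0,0,1],[0,0,1.8],[0,0,1.8],[0,0,1.8],[0,0,1.8]], turn=[0,0,0,0,0], hand=[1,1,1,1,1])

```text
clock: 30.6
eef_pos: [0.4285, 0.2644, 0.066]
tool_rot: [0.757, 0.653, 0.002, 0.0]
ft_force: [1.0, 0.3, -1.0]
grip_width: 0.0191
```

```bash
python3 - <<'E'
from h import *
tipcheck("w17.png",-.030);ribs()
E
```

```text
t 30.65 tcp [0.429 0.264 0.066] yaw 81.6 w 0.0197 F [-1.09   0.365 -0.597] q [ 0.553  0.399 -0.276  0.892 -0.     2.271]
tcp tray [-0.115 -0.03 ]
n 12042 tip x -0.014990140040371502 top z 0.05631331753561819
  at + 0.03 y [-0.041 -0.019] mid 0.0001899198612109812
  at + 0.06 y [-0.04  -0.019] mid 0.00025060285510805635
  at + 0.085 y [-0.041 -0.019] mid 0.00018707270971966838
-0.055 [(104.0, 95.0), (64.0, 45.0), (14.5, -13.5), (-45.0, -63.0), (-93.5, -102.5)]
-0.035 [(103.5, 95.0), (64.0, 45.5), (14.0, -14.0), (-45.0, -63.0), (-93.5, -102.5)]
```

Call:
arm_command(translation=[[0.7,0,0],[1.3,0,0],[1.3,0,0.8],[1.3,0,1.75],[1.3,0,1.75]], turn=[0,0,0,0,0], hand=[1,1,1,1,1])

```text
clock: 31.07
eef_pos: [0.4291, 0.2767, 0.0457]
tool_rot: [0.757, 0.653, -0.0, 0.0]
ft_force: [0.3, 0.6, 0.2]
grip_width: 0.0194
```

```bash
python3 - <<'E'
from h import *
tipcheck("w18.png",-.030)
E
```

```text
t 31.12 tcp [0.429 0.276 0.046] yaw 81.6 w 0.0189 F [-0.052 -0.264 -1.283] q [ 0.573  0.439 -0.276  0.858 -0.     2.29 ]
tcp tray [-0.103 -0.029]
n 25709 tip x -0.0005473512022026756 top z 0.03535822820797435
  at + 0.03 y [-0.039 -0.017] mid 0.0019446366638197002
  at + 0.06 y [-0.058  0.   ] mid 0.0012562640786816445
  at + 0.085 y [-0.058  0.   ] mid 0.0012493699933615876
```

Call:
arm_command(translation=[[0,0,0],[0,0,0],[0,0,0],[0,0,-2],[0,0,-5]], turn=[0,0,0,0,0], hand=[0.6,0.6,0.6,0.6,0.6])

```text
clock: 31.53
eef_pos: [0.4267, 0.2748, 0.0944]
tool_rot: [0.757, 0.653, -0.004, -0.001]
ft_force: [-0.2, 0.6, 0.2]
grip_width: 0.0341
```

Call:
arm_command(translation=[[0,0,-4],[0,0,-8],[0,0,-12],[0,0,-16],[0,0,-16]], turn=[0,0,0,0,0], hand=[0.5,0.5,0.5,0.5,0.5])

```text
clock: 31.95
eef_pos: [0.4325, 0.2785, 0.2659]
tool_rot: [0.757, 0.653, 0.008, 0.001]
ft_force: [1.8, 1.5, -0.0]
grip_width: 0.0429
```

```bash
python3 - <<'E'
from h import *
route([([.41,0.02,.27],-1.75),([.421,-.193,.26],-1.64)])
E
```

```text
t 31.95 tcp [0.432 0.279 0.266] yaw 81.6 w 0.0429 F [ 1.833  1.51  -0.002] q [0.572 0.249 0.07  1.375 0.    2.29 ]
t 31.95 tcp [0.432 0.279 0.266] yaw 81.6 w 0.0429 F [ 1.833  1.51  -0.002] q [0.572 0.249 0.07  1.375 0.    2.29 ]
[[-1.7, 0.1, -0.0], [-3.5, 0.2, -0.1], [-5.2, 0.3, -0.1], [-6.9, 0.4, -0.2], [-8.6, 0.5, -0.2]] [-0.12, -0.23, -0.35, -0.47, -0.58]
[[-1.5, -0.9, -0.0], [-3.0, -1.7, -0.1], [-4.5, -2.6, -0.1], [-6.0, -3.5, -0.2], [-7.5, -4.3, -0.2]] [-0.12, -0.23, -0.35, -0.47, -0.58]
[[-0.8, -1.5, -0.0], [-1.6, -3.1, -0.1], [-2.3, -4.6, -0.1], [-3.1, -6.2, -0.2], [-3.9, -7.7, -0.2]] [-0.12, -0.23, -0.35, -0.47, -0.58]
[[-0.0, -1.5, 0.1], [-0.1, -3.0, 0.1], [-0.1, -4.6, 0.2], [-0.1, -6.1, 0.2], [-0.1, -7.6, 0.3]] [-0.12, -0.23, -0.35, -0.47, -0.59]
[[0.8, -1.3, 0.1], [1.6, -2.6, 0.1], [2.5, -3.9, 0.2], [3.3, -5.1, 0.2], [4.1, -6.4, 0.3]] [-0.12, -0.23, -0.35, -0.47, -0.59]
[[1.4, -0.6, 0.1], [2.8, -1.2, 0.1], [4.2, -1.9, 0.2], [5.6, -2.5, 0.2]] [-0.12, -0.23, -0.35, -0.47]
```

Call:
arm_command(translation=[[-1.7,0.1,0],[-3.5,0.2,-0.1],[-5.2,0.3,-0.1],[-6.9,0.4,-0.2],[-8.6,0.5,-0.2]], turn=[-0.12,-0.23,-0.35,-0.47,-0.58], hand=[0.5,0.5,0.5,0.5,0.5])

```text
clock: 32.37
eef_pos: [0.4212, 0.1898, 0.2588]
tool_rot: [0.536, 0.844, 0.0, 0.0]
ft_force: [0.4, -0.1, -0.4]
grip_width: 0.0428
```

Call:
arm_command(translation=[[-1.5,-0.9,0],[-3.0,-1.7,-0.1],[-4.5,-2.6,-0.1],[-6.0,-3.5,-0.2],[-7.5,-4.3,-0.2]], turn=[-0.12,-0.23,-0.35,-0.47,-0.58], hand=[0.5,0.5,0.5,0.5,0.5])

```text
clock: 32.78
eef_pos: [0.4135, 0.1036, 0.2608]
tool_rot: [0.273, 0.962, 0.0, 0.0]
ft_force: [0.6, 0.6, -0.5]
grip_width: 0.0425
```

Call:
arm_command(translation=[[-0.8,-1.5,0],[-1.6,-3.1,-0.1],[-2.3,-4.6,-0.1],[-3.1,-6.2,-0.2],[-3.9,-7.7,-0.2]], turn=[-0.12,-0.23,-0.35,-0.47,-0.58], hand=[0.5,0.5,0.5,0.5,0.5])

```text
clock: 33.2
eef_pos: [0.4059, 0.0177, 0.2628]
tool_rot: [-0.014, 1.0, -0.0, 0.0]
ft_force: [0.2, -1.4, 0.1]
grip_width: 0.0427
```

Call:
arm_command(translation=[[0,-1.5,0.1],[-0.1,-3.0,0.1],[-0.1,-4.6,0.2],[-0.1,-6.1,0.2],[-0.1,-7.6,0.3]], turn=[-0.12,-0.23,-0.35,-0.47,-0.59], hand=[0.5,0.5,0.5,0.5,0.5])

```text
clock: 33.62
eef_pos: [0.4088, -0.0582, 0.2598]
tool_rot: [-0.304, 0.953, -0.0, 0.0]
ft_force: [0.4, 0.3, -0.1]
grip_width: 0.043
```

Call:
arm_command(translation=[[0.8,-1.3,0.1],[1.6,-2.6,0.1],[2.5,-3.9,0.2],[3.3,-5.1,0.2],[4.1,-6.4,0.3]], turn=[-0.12,-0.23,-0.35,-0.47,-0.59], hand=[0.5,0.5,0.5,0.5,0.5])

```text
clock: 34.03
eef_pos: [0.4119, -0.134, 0.2567]
tool_rot: [-0.568, 0.823, -0.0, 0.0]
ft_force: [0.7, -0.2, -0.4]
grip_width: 0.0427
```

Call:
arm_command(translation=[[1.4,-0.6,0.1],[2.8,-1.2,0.1],[4.2,-1.9,0.2],[5.6,-2.5,0.2],[5.6,-2.5,0.2]], turn=[-0.12,-0.23,-0.35,-0.47,-0.47], hand=[0.5,0.5,0.5,0.5,0.5])

```text
clock: 34.45
eef_pos: [0.4153, -0.1966, 0.2544]
tool_rot: [0.742, -0.67, 0.0, 0.0]
ft_force: [0.9, 0.4, 0.5]
grip_width: 0.0424
```

```bash
python3 - 2>/dev/null <<'E'
from h import *
papers("w19.png");spots("wrist",[("stick_1",0)])
E
```

```text
t 34.5 tcp [ 0.415 -0.195  0.254] yaw -84.4 w 0.0428 F [-0.024  0.698  0.332] q [-0.44   0.155 -0.078  1.338  0.    -2.108]
```

View pics/w19.png

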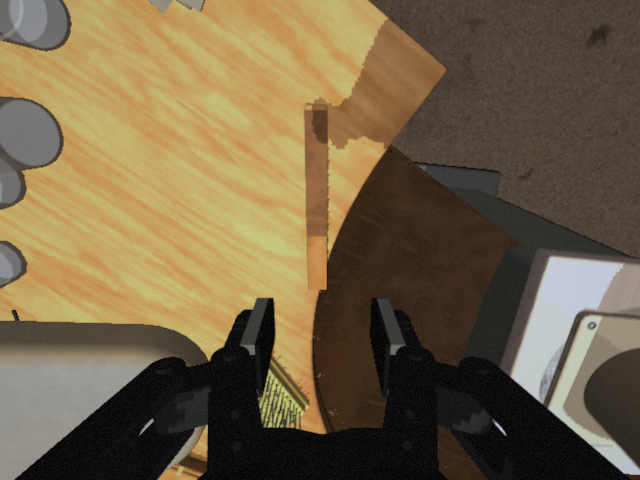

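```bash
python3 - 2>/dev/null <<'E'
from h import *
camera("wrist");m=seg((289,317),(105,316));to([m[0],m[1],.017])
E
```

```text
mid [ 0.42 -0.19] len 0.198 handle dir 95.5
t 34.55 tcp [ 0.415 -0.195  0.254] yaw -84.4 w 0.0427 F [0.04  0.015 0.009] q [-0.439  0.155 -0.079  1.338  0.    -2.107]
-> shift [-0.38 -0.58 23.75] turn 0 rows 6
```

Call:
arm_command(translation=[[-0.4,-0.6,2],[-0.4,-0.6,6],[-0.4,-0.6,10],[-0.4,-0.6,14],[-0.4,-0.6,18]], turn=[0,0,0,0,0], hand=[0.5,0.5,0.5,0.5,0.5])

```text
clock: 34.97
eef_pos: [0.4209, -0.1889, 0.0737]
tool_rot: [0.742, -0.671, 0.001, -0.0]
ft_force: [1.1, -0.3, -1.3]
grip_width: 0.0425
```

Call:
arm_command(translation=[[0,0,2],[0,0,4],[0,0,5.8],[0,0,5.8],[0,0,5.8]], turn=[0,0,0,0,0], hand=[0.5,0.5,0.5,0.5,0.5])

```text
clock: 35.38
eef_pos: [0.42, -0.1888, 0.0163]
tool_rot: [0.742, -0.67, -0.001, 0.0]
ft_force: [0.9, 0.6, 0.6]
grip_width: 0.0427
```

Call:
arm_command(translation=[[0,0,0],[0,0,0],[0,0,0],[0,0,0],[0,0,0]], turn=[0,0,0,0,0], hand=[1,1,1,1,1])

```text
clock: 35.8
eef_pos: [0.4222, -0.1902, 0.0185]
tool_rot: [0.742, -0.67, 0.001, -0.001]
ft_force: [-0.7, 1.6, 7.4]
grip_width: 0.0197
```

Call:
arm_command(translation=[[0,0,-1],[0,0,-3],[0,0,-7],[0,0,-11],[0,0,-15]], turn=[0,0,0,0,0], hand=[1,1,1,1,1])

```text
clock: 36.22
eef_pos: [0.4204, -0.1898, 0.1688]
tool_rot: [0.742, -0.671, 0.0, 0.0]
ft_force: [0.3, 0.3, -0.9]
grip_width: 0.0196
```

```bash
python3 - <<'E'
from h import *
print(TB-.112*U+.0785*V)
route([([.41,-.16,.30],.3),([.38,0.05,.30],1.6),([.321,.283,.27],1.49),([.321,.283,.10],0)])
E
```

```text
[0.321 0.283]
t 36.22 tcp [ 0.42  -0.19   0.169] yaw -84.2 w 0.0196 F [ 0.261  0.315 -0.883] q [-0.424  0.215 -0.235  1.121 -0.    -2.096]
t 36.22 tcp [ 0.42  -0.19   0.169] yaw -84.2 w 0.0196 F [ 0.261  0.315 -0.883] q [-0.424  0.215 -0.235  1.121 -0.    -2.096]
[[-0.8, 0.2, -3.3], [-1.5, 0.4, -6.6], [-2.3, 0.5, -9.8], [-3.1, 0.7, -13.1], [-4.6, 0.8, -13.1]] [0.07, 0.15, 0.22, 0.3, 0.41]
[[-1.4, 0.7, -0.0], [-2.7, 1.3, -0.0], [-4.1, 2.0, -0.0], [-5.4, 2.7, -0.0], [-6.8, 3.3, -0.0]] [0.11, 0.23, 0.34, 0.46, 0.57]
[[-0.8, 1.3, -0.0], [-1.6, 2.6, -0.0], [-2.4, 3.9, -0.0], [-3.1, 5.2, -0.0], [-3.9, 6.5, -0.0]] [0.11, 0.23, 0.34, 0.46, 0.57]
[[0.0, 1.5, -0.0], [0.1, 3.0, -0.0], [0.1, 4.5, -0.0], [0.4, 6.4, 0.2], [0.6, 8.2, 0.5]] [0.11, 0.23, 0.34, 0.46, 0.57]
[[1.2, 1.4, 0.2], [2.4, 2.8, 0.5], [3.6, 4.2, 0.7], [4.8, 5.6, 0.9], [6.0, 7.0, 1.2]] [0.11, 0.23, 0.34, 0.46, 0.57]
[[1.8, 0.5, 0.2], [3.5, 1.1, 0.5], [5.3, 1.6, 0.7], [7.1, 2.1, 0.9], [8.9, 2.7, 1.2]] [0.11, 0.23, 0.34, 0.46, 0.57]
[[1.8, -0.5, 0.2], [1.8, -0.5, 3.6], [1.8, -0.5, 7.0], [1.8, -0.5, 10.4], [1.8, -0.5, 13.8]] [0.11, 0.11, 0.11, 0.11, 0.11]
[[0.0, 0.0, 3.4]] [0.0]
```

Call:
arm_command(translation=[[-0.8,0.2,-3.3],[-1.5,0.4,-6.6],[-2.3,0.5,-9.8],[-3.1,0.7,-13.1],[-4.6,0.8,-13.1]], turn=[0.07,0.15,0.22,0.3,0.41], hand=[1,1,1,1,1])

```text
clock: 36.63
eef_pos: [0.411, -0.1464, 0.3052]
tool_rot: [-0.588, 0.809, -0.006, 0.004]
ft_force: [0.3, 0.6, 0.9]
grip_width: 0.0196
```

Call:
arm_command(translation=[[-1.4,0.7,0],[-2.7,1.3,0],[-4.1,2.0,0],[-5.4,2.7,0],[-6.8,3.3,0]], turn=[0.11,0.23,0.34,0.46,0.57], hand=[1,1,1,1,1])

```text
clock: 37.05
eef_pos: [0.397, -0.0696, 0.2985]
tool_rot: [-0.336, 0.942, -0.0, 0.001]
ft_force: [0.8, -0.1, -1.0]
grip_width: 0.0193
```

Call:
arm_command(translation=[[-0.8,1.3,0],[-1.6,2.6,0],[-2.4,3.9,0],[-3.1,5.2,0],[-3.9,6.5,0]], turn=[0.11,0.23,0.34,0.46,0.57], hand=[1,1,1,1,1])

```text
clock: 37.47
eef_pos: [0.3856, 0.0053, 0.2984]
tool_rot: [-0.058, 0.998, -0.0, 0.001]
ft_force: [0.5, 0.5, -0.3]
grip_width: 0.0196
```

Call:
arm_command(translation=[[0,1.5,0],[0.1,3.0,0],[0.1,4.5,0],[0.4,6.4,0.2],[0.6,8.2,0.5]], turn=[0.11,0.23,0.34,0.46,0.57], hand=[1,1,1,1,1])

```text
clock: 37.88
eef_pos: [0.3699, 0.0861, 0.2936]
tool_rot: [0.225, 0.974, 0.0, 0.001]
ft_force: [-0.1, -0.4, -1.5]
grip_width: 0.0197
```

Call:
arm_command(translation=[[1.2,1.4,0.2],[2.4,2.8,0.5],[3.6,4.2,0.7],[4.8,5.6,0.9],[6.0,7.0,1.2]], turn=[0.11,0.23,0.34,0.46,0.57], hand=[1,1,1,1,1])

```text
clock: 38.3
eef_pos: [0.346, 0.1753, 0.2815]
tool_rot: [0.49, 0.872, 0.001, 0.001]
ft_force: [0.5, -0.1, -0.5]
grip_width: 0.0194
```

Call:
arm_command(translation=[[1.8,0.5,0.2],[3.5,1.1,0.5],[5.3,1.6,0.7],[7.1,2.1,0.9],[8.9,2.7,1.2]], turn=[0.11,0.23,0.34,0.46,0.57], hand=[1,1,1,1,1])

```text
clock: 38.72
eef_pos: [0.3221, 0.2651, 0.2695]
tool_rot: [0.715, 0.699, 0.001, 0.0]
ft_force: [0.2, -0.2, -0.3]
grip_width: 0.0194
```

Call:
arm_command(translation=[[1.8,-0.5,0.2],[1.8,-0.5,3.6],[1.8,-0.5,7.0],[1.8,-0.5,10.4],[1.8,-0.5,13.8]], turn=[0.11,0.11,0.11,0.11,0.11], hand=[1,1,1,1,1])

```text
clock: 39.13
eef_pos: [0.3179, 0.2828, 0.1303]
tool_rot: [0.75, 0.661, 0.001, 0.0]
ft_force: [0.1, -0.6, -0.3]
grip_width: 0.0196
```

```bash
python3 - <<'E'
from h import *
to([.321,.283,.066],81.6)
E
```

```text
t 39.13 tcp [0.318 0.283 0.13 ] yaw 82.7 w 0.0196 F [ 0.149 -0.635 -0.348] q [ 0.727  0.185 -0.385  0.998 -0.     2.425]
-> shift [0.05 0.29 6.43] turn 0.02 rows 2
```

Call:
arm_command(translation=[[0,0.2,2],[0,0.3,4.5],[0,0.3,6.2],[0,0.3,6.2],[0,0.3,6.2]], turn=[0.02,0.02,0.02,0.02,0.02], hand=[1,1,1,1,1])

```text
clock: 39.55
eef_pos: [0.3204, 0.2816, 0.0687]
tool_rot: [0.757, 0.653, -0.001, 0.0]
ft_force: [-0.2, -0.1, 0.2]
grip_width: 0.0192
```

```bash
python3 - <<'E'
from h import *
tipcheck("w20.png",.08);ribs()
E
```

```text
t 39.6 tcp [0.321 0.282 0.07 ] yaw 81.6 w 0.0195 F [ 1.259 -0.181 -1.189] q [ 0.721  0.269 -0.464  0.838 -0.     2.439]
tcp tray [-0.113  0.078]
n 12946 tip x -0.0091281350800226 top z 0.06069155975211114
  at + 0.03 y [0.068 0.09 ] mid -0.0011356532285035775
  at + 0.06 y [0.068 0.09 ] mid -0.0012497623233872074
  at + 0.085 y [0.068 0.089] mid -0.0013948896303845465
-0.055 [(103.5, 95.5), (64.0, 46.0), (14.5, -14.0), (-45.0, -64.5)]
-0.035 [(103.0, 95.5), (63.5, 45.5), (14.5, -14.0), (-45.5, -60.5)]
```

Call:
arm_command(translation=[[0.3,-0.1,0],[0.7,-0.1,0],[0.7,-0.1,1],[0.7,-0.1,2.2],[0.7,-0.1,2.2]], turn=[0,0,0,0,0], hand=[1,1,1,1,1])

```text
clock: 40.02
eef_pos: [0.3214, 0.2899, 0.0469]
tool_rot: [0.757, 0.653, 0.001, 0.0]
ft_force: [-0.7, -0.2, -0.9]
grip_width: 0.0194
```

```bash
python3 - <<'E'
from h import *
tipcheck("w21.png",.08)
E
```

```text
t 40.07 tcp [0.321 0.29  0.047] yaw 81.6 w 0.0196 F [-0.196 -0.391 -0.61 ] q [ 0.734  0.311 -0.479  0.781  0.     2.452]
tcp tray [-0.105  0.079]
n 23958 tip x 0.000197019739990395 top z 0.03731339360791959
  at + 0.03 y [0.069 0.091] mid 7.380289901863513e-05
  at + 0.06 y [0.051 0.104] mid -0.002794864207886827
  at + 0.085 y [0.05  0.104] mid -0.003016806434041064
```

Call:
arm_command(translation=[[0,0,0],[0,0,0],[0,0,0],[0,0,-2],[0,0,-5]], turn=[0,0,0,0,0], hand=[0.6,0.6,0.6,0.6,0.6])

```text
clock: 40.48
eef_pos: [0.3189, 0.2875, 0.0954]
tool_rot: [0.757, 0.653, -0.003, 0.0]
ft_force: [1.6, 1.0, 0.6]
grip_width: 0.0342
```

Call:
arm_command(translation=[[0,0,-4],[0,0,-8],[-2,2,-12],[-4,5,-16],[-6,8,-18]], turn=[0,0,0,0,0], hand=[0.6,0.6,0.8,1,1])

```text
clock: 40.9
eef_pos: [0.3805, 0.2284, 0.2701]
tool_rot: [0.756, 0.654, 0.002, 0.0]
ft_force: [1.6, 0.5, -0.6]
grip_width: 0.0004
```

Call:
arm_command(translation=[[-2,0,-1],[-2,0,-1],[-2,0,-1]], turn=[0,0,0], hand=[1,1,1])

```text
clock: 41.15
eef_pos: [0.3777, 0.2078, 0.2773]
tool_rot: [0.758, 0.652, 0.001, 0.0]
ft_force: [-0.6, 0.1, -1.4]
grip_width: 0.0001
```

```bash
python3 - <<'E'
from h import *
st();save("wrist","w22.png");spots("wrist",[("tray_pull",.066)])
E
```

```text
t 41.15 tcp [0.378 0.208 0.277] yaw 81.4 w 0.0001 F [-0.586  0.13  -1.351] q [ 0.503  0.089 -0.095  1.384  0.     2.223]
wrist tray_pull 0.9 [222. 331.] [0.382 0.195]
```

View pics/w22.png

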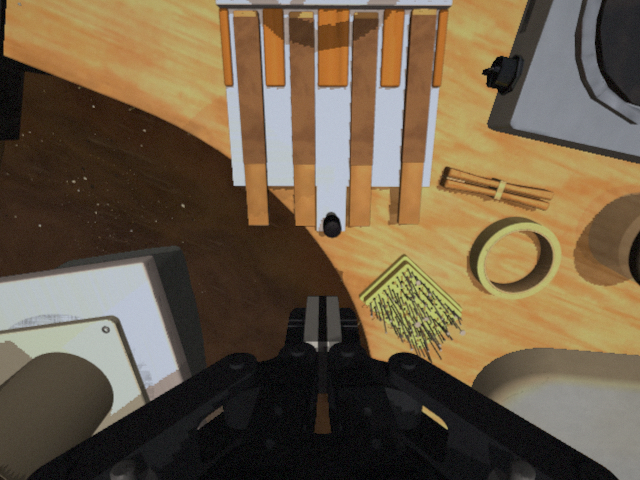

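Call:
arm_command(translation=[[-2.5,0.6,0],[-4.9,1.1,0],[-4.9,1.1,4],[-4.9,1.1,8],[-4.9,1.1,12]], turn=[0,0,0,0,0], hand=[1,1,1,1,1])

```text
clock: 41.67
eef_pos: [0.3806, 0.1587, 0.1547]
tool_rot: [0.757, 0.654, 0.001, 0.0]
ft_force: [1.0, 0.5, -0.1]
grip_width: 0.0001
```

Call:
arm_command(translation=[[0,0,4],[0,0,7],[0,0,9.5],[0,0,9.5],[0,0,9.5]], turn=[0,0,0,0,0], hand=[1,1,1,1,1])

```text
clock: 42.08
eef_pos: [0.3788, 0.1582, 0.0598]
tool_rot: [0.757, 0.654, -0.003, -0.001]
ft_force: [0.5, 0.9, 0.2]
grip_width: 0.0001
```

```bash
python3 - <<'E'
from h import *
e,_,_=st();print(tray(e))
E
```

```text
t 42.08 tcp [0.379 0.158 0.06 ] yaw 81.7 w 0.0001 F [0.476 0.868 0.156] q [ 0.396  0.259 -0.512  0.806  0.     2.112]
[-0.227  0.003]
```

Call:
arm_command(translation=[[0.5,0.2,0],[1,0.3,0],[1.5,0.3,0],[2.2,0.3,0],[3,0.3,0]], turn=[0,0,0,0,0], hand=[1,1,1,1,1])

```text
clock: 42.5
eef_pos: [0.3896, 0.1882, 0.0625]
tool_rot: [0.757, 0.653, 0.001, 0.001]
ft_force: [0.2, -2.4, 1.4]
grip_width: 0.0
```

Call:
arm_command(translation=[[0.9,0,0],[1.8,0,0],[2.7,0,0],[3.6,0,0],[4.5,0,0]], turn=[0,0,0,0,0], hand=[1,1,1,1,1])

```text
clock: 42.92
eef_pos: [0.395, 0.233, 0.0612]
tool_rot: [0.757, 0.653, -0.0, 0.0]
ft_force: [1.2, -2.6, 2.1]
grip_width: -0.0001
```

Call:
arm_command(translation=[[0.9,0,0],[1.8,0,0],[2.7,0,0],[3.6,0,0],[4.5,0,0]], turn=[0,0,0,0,0], hand=[1,1,1,1,1])

```text
clock: 43.33
eef_pos: [0.4017, 0.2773, 0.0611]
tool_rot: [0.757, 0.653, -0.0, 0.0]
ft_force: [1.9, -2.9, -0.2]
grip_width: 0.0
```

Call:
arm_command(translation=[[0.7,0,0],[1.4,0,0],[2,0,0],[2.4,0,0],[2.4,0,0]], turn=[0,0,0,0,0], hand=[1,1,1,1,1])

```text
clock: 43.75
eef_pos: [0.4049, 0.3016, 0.0612]
tool_rot: [0.757, 0.654, 0.0, -0.001]
ft_force: [-0.1, 0.8, -0.3]
grip_width: -0.0001
```

```bash
python3 - <<'E'
from h import *
e,_,_=st();print(tray(e))
E
```

```text
t 43.75 tcp [0.405 0.302 0.061] yaw 81.6 w -0.0001 F [-0.076  0.794 -0.322] q [ 0.639  0.409 -0.275  0.886  0.002  2.356]
[-0.081 -0.002]
```

Call:
arm_command(translation=[[0.4,0,0],[0.8,0,0],[1.1,0,0],[1.1,0,0]], turn=[0,0,0,0], hand=[1,1,1,1])

```text
clock: 44.08
eef_pos: [0.4062, 0.3113, 0.0611]
tool_rot: [0.757, 0.653, -0.0, -0.0]
ft_force: [-1.0, -2.2, -0.4]
grip_width: 0.0001
```

Call:
arm_command(translation=[[0.3,0,0],[0.6,0,0],[0.6,0,0]], turn=[0,0,0], hand=[1,1,1])

```text
clock: 44.33
eef_pos: [0.4062, 0.3115, 0.0611]
tool_rot: [0.758, 0.652, -0.005, 0.004]
ft_force: [-2.5, -16.8, 10.7]
grip_width: 0.0002
```

Call:
arm_command(translation=[[-1,0,0],[-2.5,0,0],[-3,0,-4],[-3,0,-8],[-3,0,-12]], turn=[0,0,0,0,0], hand=[1,1,1,1,1])

```text
clock: 44.75
eef_pos: [0.4026, 0.2871, 0.1822]
tool_rot: [0.757, 0.653, -0.0, -0.001]
ft_force: [1.0, 0.6, 0.2]
grip_width: 0.0
```

Call:
arm_command(translation=[[0,0,-4],[0,0,-8],[0,0,-11],[1,1,-11],[1,1,-11]], turn=[0,0,0,0,0], hand=[0.5,0.5,0.5,0.5,0.5])

```text
clock: 45.17
eef_pos: [0.417, 0.2981, 0.2942]
tool_rot: [0.757, 0.653, 0.005, -0.0]
ft_force: [0.2, 0.8, -0.4]
grip_width: 0.0427
```

```bash
python3 - <<'E'
from h import *
save("wrist","w23.png");spots("wrist",[("wheel_handle",.178),("wheel_hub",.14),("tray_pull",.066)]);route([([.485,.435,.285],0)])
E
```

```text
wrist wheel_hub 0.24 [ 44. 305.] [0.421 0.429]
wrist tray_pull 0.78 [174. 305.] [0.401 0.33 ]
t 45.37 tcp [0.414 0.295 0.29 ] yaw 81.6 w 0.0428 F [ 0.548 -0.298 -0.055] q [0.62  0.245 0.126 1.455 0.    2.338]
t 45.37 tcp [0.414 0.295 0.29 ] yaw 81.6 w 0.0428 F [ 0.548 -0.298 -0.055] q [0.62  0.245 0.126 1.455 0.    2.338]
[[3.7, 1.3, 0.1], [7.4, 2.5, 0.2], [11.1, 3.8, 0.3], [14.9, 5.0, 0.4]] [0.0, 0.0, 0.0, 0.0]
```

Call:
arm_command(translation=[[3.7,1.3,0.1],[7.4,2.5,0.2],[11.1,3.8,0.3],[14.9,5.0,0.4],[14.9,5.0,0.4]], turn=[0,0,0,0,0], hand=[0.5,0.5,0.5,0.5,0.5])

```text
clock: 45.78
eef_pos: [0.4872, 0.4412, 0.2788]
tool_rot: [0.756, 0.654, -0.004, -0.001]
ft_force: [-0.5, 0.1, -2.8]
grip_width: 0.0427
```

```bash
python3 - <<'E'
from h import *
save("wrist","w24.png");spots("wrist",[("wheel_handle",.178),("wheel_hub",.14)]);st()
camera("top");spots("top",[("wheel_handle",.178),("wheel_hub",.14)])
E
```

```text
wrist wheel_handle 0.55 [198. 332.] [0.495 0.469]
wrist wheel_hub 0.96 [219. 240.] [0.421 0.453]
t 45.93 tcp [0.485 0.436 0.284] yaw 81.6 w 0.0426 F [ 0.609 -0.465  0.193] q [ 0.732  0.562  0.586  1.6   -0.     2.449]
top wheel_handle 0.76 [268. 170.] [0.494 0.483]
top wheel_hub 0.38 [293. 232.] [0.433 0.322]
```

View pics/w24.png

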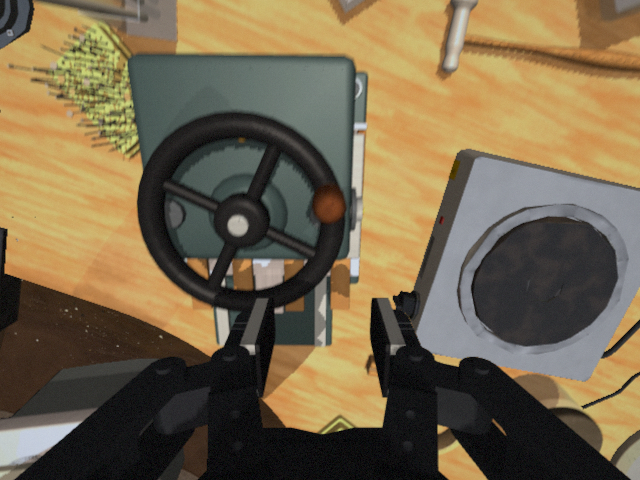

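```bash
python3 - <<'E'
from h import *
d=np.load("pics/wrist_d.npy")
print("rim c",w("wrist",(209.5,242),z=.140),"hubcap",w("wrist",(224,237),d),w("wrist",(210,242),d))
h=w("wrist",(202,330),d);print("handle",h,w("wrist",(202,330),z=.19),w("wrist",(198,332),z=.178))
import numpy as np
# rim circle fit from depth points z .135-.16
K=camera_info("wrist");Ki=np.linalg.inv(np.array(K["mtx"]));T=np.linalg.inv(np.array(K["world_to_cam"]))
r,c=np.mgrid[90:320,120:370];P=(np.stack([c,r,np.ones_like(c)],-1)@Ki.T)*d[90:320,120:370,None];P=P@T[:3,:3].T+T[:3,3]
q=P[(P[...,2]>.143)&(P[...,2]<.165)];rr=np.hypot(q[:,0]-.43,q[:,1]-.455);q=q[(rr>.055)&(rr<.095)]
A=np.c_[2*q[:,:2],np.ones(len(q))];s=np.linalg.lstsq(A,(q[:,:2]**2).sum(1),rcond=None)[0];print("fit",s[:2],np.sqrt(s[2]+s[0]**2+s[1]**2),np.percentile(q[:,2],[50,95]))
q=P[(P[...,2]>.183)&(P[...,2]<.21)];print("handle pts",len(q),np.median(q,0),q.min(0),q.max(0))
E
```

```text
rim c [0.424 0.46  0.14 ] hubcap [0.425 0.455 0.165] [0.429 0.464 0.16 ]
handle [0.495 0.47  0.207] [0.495 0.466 0.19 ] [0.496 0.466 0.178]
fit [0.428 0.456] 0.06839965053459027 [0.158 0.16 ]
handle pts 1035 [0.494 0.469 0.205] [0.484 0.456 0.183] [0.505 0.477 0.208]
```

Call:
arm_command(translation=[[1.6,0.2,0],[3.3,0.5,0],[3.3,0.5,0],[3.3,0.5,3],[3.3,0.5,5]], turn=[0,0,0,0,0], hand=[0.5,0.5,0.5,0.5,0.5])

```text
clock: 46.5
eef_pos: [0.4957, 0.4671, 0.2388]
tool_rot: [0.757, 0.653, 0.002, 0.0]
ft_force: [0.4, 0.5, -0.8]
grip_width: 0.0429
```

Call:
arm_command(translation=[[0,0,1.5],[0,0,3],[0,0,4.5],[0,0,5.6],[0,0,5.6]], turn=[0,0,0,0,0], hand=[0.5,0.5,0.5,0.5,0.5])

```text
clock: 46.92
eef_pos: [0.4942, 0.4654, 0.1799]
tool_rot: [0.757, 0.653, -0.002, 0.0]
ft_force: [-0.5, -0.1, -0.0]
grip_width: 0.0426
```

```bash
python3 - <<'E'
from h import *
to([.4945,.468,.178],81.6)
E
```

```text
t 46.92 tcp [0.494 0.465 0.18 ] yaw 81.5 w 0.0426 F [-0.466 -0.098 -0.003] q [ 0.755  0.64   0.451  1.386 -0.     2.474]
-> shift [ 0.26 -0.01  0.19] turn -0.001 rows 1
```

Close on the handle and read the pose after settling.

Call:
arm_command(translation=[[0.2,0,0],[0.2,0,0],[0.2,0,0],[0.2,0,0],[0.2,0,0]], turn=[0,0,0,0,0], hand=[1,1,1,1,1])

```text
clock: 47.33
eef_pos: [0.4955, 0.4698, 0.1835]
tool_rot: [0.757, 0.653, 0.001, -0.0]
ft_force: [-3.5, -2.0, 5.5]
grip_width: 0.0201
```

Call:
arm_command(translation=[[0,0,0],[0,0,0],[0,0,0]], turn=[0,0,0], hand=[1,1,1])

```text
clock: 47.58
eef_pos: [0.4955, 0.4698, 0.1835]
tool_rot: [0.757, 0.653, 0.001, -0.0]
ft_force: [-4.3, -3.3, 6.4]
grip_width: 0.0196
```

```bash
python3 - <<'E'
from h import *
e,m,y=st()
hub=np.array([.427,.456]);print("r",np.hypot(*(e[:2]-hub)),np.degrees(np.arctan2(*(e[:2]-hub)[::-1])))
# arc path: anchored so wheel 0 = measured handle; print shifts per call (5 rows, .06 rad each) in tool axes
r=.070;hub=e[:2]-r*np.array([np.cos(np.radians(10.5)),np.sin(np.radians(10.5))]);print("hub from handle",hub)
p=lambda a:hub+r*np.array([np.cos(np.radians(10.5)-a),np.sin(np.radians(10.5)-a)])
a=0.
while a<1.95:
    print(round(a,2),[[float(v) for v in np.round(100*(m[:2,:2].T@(p(a+.08*j)-p(a))),2)] for j in range(1,6)]);a+=.4
for t in(1.6,1.8,1.9,1.97):print(t,p(t))
E
```

```text
t 47.58 tcp [0.496 0.47  0.184] yaw 81.6 w 0.0196 F [-4.255 -3.296  6.42 ] q [0.759 0.643 0.465 1.392 0.    2.476]
r 0.06990715044407211 11.42141392757657
hub from handle [0.427 0.457]
0.0 [[-0.54, 0.16], [-1.08, 0.28], [-1.64, 0.35], [-2.2, 0.38], [-2.76, 0.36]]
0.4 [[-0.56, -0.06], [-1.11, -0.17], [-1.65, -0.32], [-2.17, -0.51], [-2.68, -0.74]]
0.8 [[-0.49, -0.27], [-0.95, -0.58], [-1.39, -0.93], [-1.8, -1.31], [-2.18, -1.73]]
1.2 [[-0.34, -0.44], [-0.65, -0.91], [-0.92, -1.4], [-1.15, -1.91], [-1.34, -2.44]]
1.6 [[-0.14, -0.54], [-0.24, -1.09], [-0.3, -1.65], [-0.31, -2.21], [-0.28, -2.77]]
1.6 [0.437 0.388]
1.8 [0.423 0.387]
1.9 [0.417 0.388]
1.97 [0.412 0.389]
```

Call:
arm_command(translation=[[-0.54,0.16,0],[-1.08,0.28,0],[-1.64,0.35,0],[-2.2,0.38,0],[-2.76,0.36,0]], turn=[0,0,0,0,0], hand=[1,1,1,1,1])

```text
clock: 48.0
eef_pos: [0.4955, 0.4453, 0.1835]
tool_rot: [0.756, 0.654, 0.003, -0.002]
ft_force: [-3.3, 6.7, 2.7]
grip_width: 0.0197
```

Call:
arm_command(translation=[[-0.56,-0.06,0],[-1.11,-0.17,0],[-1.65,-0.32,0],[-2.17,-0.51,0],[-2.68,-0.74,0]], turn=[0,0,0,0,0], hand=[1,1,1,1,1])

```text
clock: 48.42
eef_pos: [0.4856, 0.4199, 0.1836]
tool_rot: [0.757, 0.654, 0.004, -0.001]
ft_force: [1.6, 6.2, 1.8]
grip_width: 0.0197
```

Call:
arm_command(translation=[[-0.49,-0.27,0],[-0.95,-0.58,0],[-1.39,-0.93,0],[-1.8,-1.31,0],[-2.18,-1.73,0]], turn=[0,0,0,0,0], hand=[1,1,1,1,1])

```text
clock: 48.83
eef_pos: [0.4672, 0.4006, 0.1836]
tool_rot: [0.757, 0.653, 0.006, -0.0]
ft_force: [6.5, 5.5, -0.4]
grip_width: 0.0198
```

```bash
cat >> h.py <<'E'
def wheel():
    e,m,y=st();v=e[:2]-np.array([.427,.457]);print("r",np.hypot(*v),"wheel",np.radians(10.5)-np.arctan2(v[1],v[0]))
E
python3 -c "
from h import *
wheel()"
```

```text
t 48.83 tcp [0.467 0.401 0.184] yaw 81.6 w 0.0198 F [ 6.549  5.471 -0.374] q [0.709 0.491 0.209 1.277 0.    2.426]
r 0.06929377565443307 wheel 1.1349534910906847
```

Call:
arm_command(translation=[[-0.34,-0.44,0],[-0.65,-0.91,0],[-0.92,-1.4,0],[-1.15,-1.91,0],[-1.34,-2.44,0]], turn=[0,0,0,0,0], hand=[1,1,1,1,1])

```text
clock: 49.25
eef_pos: [0.4434, 0.3897, 0.1836]
tool_rot: [0.758, 0.653, 0.007, 0.002]
ft_force: [12.2, 3.0, -2.5]
grip_width: 0.0197
```

Call:
arm_command(translation=[[-0.1,-0.4,0],[-0.17,-0.8,0],[-0.22,-1.1,0],[-0.24,-1.4,0],[-0.24,-1.4,0]], turn=[0,0,0,0,0], hand=[1,1,1,1,1])

```text
clock: 49.67
eef_pos: [0.4285, 0.3876, 0.1835]
tool_rot: [0.758, 0.652, 0.005, 0.003]
ft_force: [9.6, -1.5, 0.9]
grip_width: 0.0194
```

```bash
python3 -c "
from h import *
wheel()"
```

```text
t 49.67 tcp [0.428 0.388 0.184] yaw 81.4 w 0.0194 F [ 9.633 -1.507  0.913] q [ 0.739  0.418  0.094  1.237 -0.007  2.459]
r 0.06936526727091505 wheel 1.733098594852785
```

Call:
arm_command(translation=[[0,-0.3,0],[0,-0.6,0],[0.05,-0.9,0],[0.05,-1.1,0],[0.05,-1.1,0]], turn=[0,0,0,0,0], hand=[1,1,1,1,1])

```text
clock: 50.08
eef_pos: [0.4161, 0.3885, 0.1835]
tool_rot: [0.758, 0.652, 0.003, 0.003]
ft_force: [5.6, -5.5, 4.8]
grip_width: 0.0196
```

```bash
python3 -c "
from h import *
wheel()"
```

```text
t 50.08 tcp [0.416 0.388 0.184] yaw 81.4 w 0.0196 F [ 5.556 -5.536  4.761] q [ 0.754  0.405  0.074  1.234 -0.007  2.474]
r 0.06939159748156114 wheel 1.9114561984547587
```

Call:
arm_command(translation=[[0,-0.25,0],[0,-0.5,0],[0,-0.5,0],[-0.2,-0.5,0],[-0.2,-0.5,0]], turn=[0,0,0,0,0], hand=[1,1,1,1,1])

```text
clock: 50.5
eef_pos: [0.4102, 0.3894, 0.1835]
tool_rot: [0.757, 0.653, 0.004, 0.001]
ft_force: [4.3, 1.0, 5.4]
grip_width: 0.0198
```

```bash
python3 -c "
from h import *
wheel()"
```

```text
t 50.5 tcp [0.41  0.389 0.184] yaw 81.5 w 0.0198 F [4.306 0.988 5.417] q [ 0.76   0.396  0.061  1.228 -0.002  2.479]
r 0.06963621830945027 wheel 1.99772303441512
```

Call:
arm_command(translation=[[0,0.2,0],[0,0.25,0],[0,0.25,0],[0,0.25,0],[0,0.25,0]], turn=[0,0,0,0,0], hand=[1,1,0.5,0.5,0.5])

```text
clock: 50.92
eef_pos: [0.4093, 0.3877, 0.1806]
tool_rot: [0.757, 0.653, -0.001, -0.0]
ft_force: [0.4, 0.0, -0.5]
grip_width: 0.0426
```

Call:
arm_command(translation=[[0,0,0],[0,0,-2],[0,0,-5],[0,0,-9],[0,0,-12]], turn=[0,0,0,0,0], hand=[0.5,0.5,0.5,0.5,0.5])

```text
clock: 51.33
eef_pos: [0.4097, 0.3878, 0.3031]
tool_rot: [0.757, 0.653, -0.0, -0.0]
ft_force: [0.8, 0.6, 0.7]
grip_width: 0.043
```

Call:
arm_command(translation=[[-3,0,0],[-6,0,0],[-9,0,0],[-9,0,0],[-9,0,0]], turn=[0,0,0,0,0], hand=[0.5,0.5,0.5,0.5,0.5])

```text
clock: 51.75
eef_pos: [0.3965, 0.2978, 0.3014]
tool_rot: [0.758, 0.653, -0.0, -0.0]
ft_force: [1.1, -0.1, -0.2]
grip_width: 0.0429
```

```bash
python3 - <<'E'
from h import *
st();im,d=save("wrist","w25.png");spots("wrist",[("wheel_handle",.178),("wheel_hub",.14),("tray_pull",.066),("stick_1_handle",.037)])
E
```

```text
t 51.75 tcp [0.397 0.298 0.301] yaw 81.5 w 0.0429 F [ 1.088 -0.064 -0.16 ] q [0.644 0.216 0.118 1.473 0.    2.364]
wrist wheel_handle 0.77 [ 97. 324.] [0.412 0.395]
wrist tray_pull 0.87 [168. 327.] [0.406 0.336]
wrist stick_1_handle 0.86 [160. 358.] [0.44  0.336]
```

View pics/w25.png

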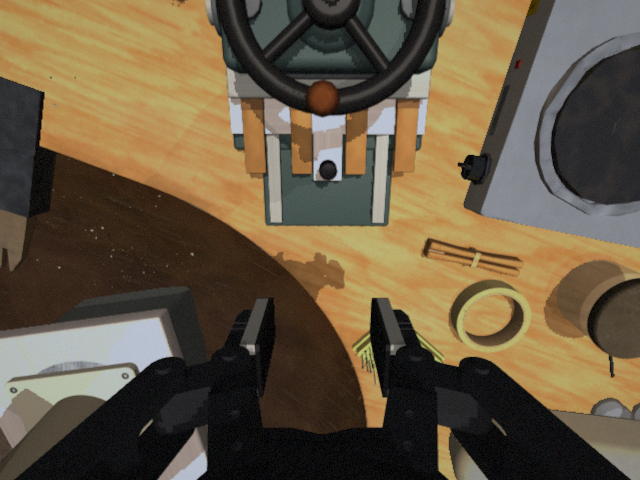

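```bash
python3 -c "
from h import *
save('wrist','w26.png');spots('wrist',[('wheel_handle',.178),('tray_pull',.066)]);print(job_done())"
```

```text
wrist wheel_handle 0.65 [103. 324.] [0.411 0.392]
wrist tray_pull 0.91 [168. 329.] [0.408 0.336]
the job is handed in; nothing more can be done
None
```

The job is done and handed in: all four sticks are in the press and it is shut just past dead centre. No verdict was reported.

- **Tray:** I drew it out to its stop. I laid the four sticks one to a slot, papered ends within about 2 mm of the back wall and handles out at the front. Then I pushed the tray home until it met its stop, where the push force rose to about 17 N. In the last image the pull knob is at (0.408, 0.336), within about 3 mm of where it should be when home.
- **Wheel:** I turned it clockwise through the hard point, where the force read about 12 N. I let go at a wheel angle of about 2.0, inside the 1.75 to 2.1 range where it holds. After I released it and moved the arm clear, the network found the handle at about (0.411, 0.392), which again gives about 2.0.
- **Sticks and bench:** The last picture shows the four bare handles level at the front. The robot was touching nothing, and I moved nothing else on the bench. No knocked stick or slack grip showed up.
- **Checks that disagreed:** Heights of the wheel and its handle read about 10 mm too high from camera depth. I relied on the given sizes and the measured grip there. I did not measure the platen's grip on the sticks directly; I infer it from the resistance and the wheel angle.

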